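Make up the voice kit and the Morse kit in the radio van

ROBOT

A 6-joint arm with a two-finger parallel gripper is mounted at the origin on the work surface. World frame = base frame: x ahead of the robot, y to its left, z up, the work surface at z = 0. Lengths are in m, angles in rad, forces in N, time in s.
With the tool pointing down it reaches from about 0.35 to 0.975 m from the base axis. Payload 4.9 kg.
Tool frame: the origin (TCP) lies at the very end of the fingers, on their centre line; the grasp point (between the pads) lies 19 mm behind it (ctrl.grasp_offset is the distance from the TCP to the grasp point, in m); y points along the fingers, z is the direction in which the jaws open and shut, and the axes are right-handed (so a half turn about y gives the same grasp; the last joint's range is limited). The gripper opens to 85 mm and grips with 20 to 120 N. Pads are 22 mm wide; open, the fingers measure 114 mm over their backs; the gripper's body (76 mm by 85 mm) begins 54 mm behind the grasp point. The pads swing forward as they close: fully open they stand 13 mm farther back than shut.
Start: joints at [0.999, 0.053, 1.613, -0, 1.476, -0.119], TCP at [0.273, 0.562, 0.231] pointing down, gripper open.
Joint ranges: [-3.01, 3.01], [-1.01, 2.22], [0.06, 2.58], [-1.02, 4.17], [0.09, 2.62], [-3.14, 3.14]. Speed limits (rad/s): [2.57, 2.57, 3.14, 3.14, 3.14, 3.14].

INTERFACE

Orientations are given as a rotation vector (axis times angle).
In Python, from station import ctrl, eyes, finish_job, find_in, regions_of, pinpoint gives the robot as it stands.
- The arm moves only by the tool play_rows, never from a script. Its argument "moves" is a list of rows, each an object of numbers: "x", "y", "z": the shift along the world's x, y, z in cm; "turn": the turn about the world's z in degrees; "jaw": the finger opening in cm, from 0 to 8.54. A call has 1 to 8 rows; each row shifts and turns the commanded pose from where the row before left it; what a row does not reach is not made up. A row lasts 1/12 s, in which the tool goes at most 41.7 mm and 7.16 degrees, less where a joint would pass 70% of its speed; a pose out of reach is approached as far as the arm can. A call is refused whole if a number of a shift passes 4.17 or a number of a turn 7.16, either way. A call with a gripper value outside its range is refused whole. The fingers move at their own pace and stop on an object; "squeeze" is the grip in N (left out, the last holds). Time passes only in rows, so rows that do not move let the fingers close. It gives the time, the measured TCP pose, the force and the opening at its end, in the units of the state.
- ctrl.get_obs(): the state, without advancing time (a new reading comes with each control period).
- eyes.get_image(name): name is "scene" or "top"; returns a dict with "img" (400x640x3 uint8, red, green, blue), "camera_matrix" (3x3 intrinsics, pixels), "cam_to_world" (4x4, takes a point from camera to world coordinates). Camera axes: x right, y up, looking along -z (the intrinsics and any distortion apply to the point x, -y, -z); pixel columns grow to the right and rows downward; lengths in m; the calibration is good to about 2 mm. A picture is of the moment at which its call begins. There is no depth.
- finish_job(): hands the job in, once; it reports no verdict.
Trained networks look in the newest picture that a camera, given by its name, has taken for a name from the list of things; names that differ only in an ending like _2 or _b are one class to them, and where a whole thing is asked for, a point or a joint stands for the part that bears it (a point fixed in the world has none). Each returns a list of dicts, best first, with "score" (0 to 1); they miss things now and then, are a little off and sometimes report something else, mostly with a low value. They report only what shows in the picture. A call takes as long as a camera call.
- find_in(camera, query): "point" ([column, row] in pixels, amid what is visible of it).
- regions_of(camera, query): "pixels" (400x640 bool, what is visible of it) and "point" ([column, row] in pixels, amid what is visible of it).
- pinpoint(camera, query): "point" ([column, row] in pixels: a listed point, or the origin of a listed thing).
The state is a dict: "t": time; "q": joint angles; "dq": joint speeds; "effort": joint torques, N m; "tool_pos": TCP position; "tool_rot": TCP orientation; "contact_force": force on the tool from outside, world axes, zero at the start; "wrist_torque": the same for the moment, N m; "opening": finger opening in m.
Only numpy, scipy, OpenCV 4.12 (cv2) and the standard library are available. Lean on these libraries where they do the work, as an engineer would, in place of code of your own. Each camera call takes 0.05 s, during which the arm holds its last target.

TASK

Make up the two kits for the portable operators: the handheld radio and the hand microphone go into the orange tray, the Morse paddle key, the antenna tuner and the charged battery pack (the one without red tape) into the green tray. Lay each one down flat, lengthwise (either way round) in the recess that shows its own outline, without dropping it. Leave the flat pack with the red tape, the dummy load and the cup standing where they are.

Things in the scene. Friction and masses are not known exactly. Their poses are not given: they have to be found in the camera images.
- handheld: Handheld radio, yellow with a black front face, lying on its back. Overall 125 mm long: yellow body 90 x 54 x 36 mm (x from -62 to +28 mm), then a black stub antenna and a knob to +x. Origin: centre of underside, midway along its overall length; x along its length, z up. Take it across its 54 mm width at the origin, from above. About 0.26 kg.
- fist_mic: Hand (fist) microphone without its lead, dark grey with a silver slotted grille on top, 95 mm long: head 60 x 48 x 38 mm (x from -12 to +48 mm), narrower tail 38 mm wide and 30 mm high to -x. Origin: centre of underside, midway along its overall length; x along its length, z up. Take it across the head, 48 mm wide, at the origin or up to 20 mm to +x. About 0.17 kg.
- paddle_key: Morse paddle key: silver aluminium block 70 x 44 x 44 mm (x from -48 to +22 mm) with four brass screws on top and two small red finger paddles sticking out to +x; 95 mm long overall. Origin: centre of underside, midway along its overall length; x along its length, z up. Take it across the block, 44 mm wide, at the origin or up to 15 mm to -x. About 0.45 kg.
- tuner: Antenna tuner: olive green box 84 x 54 x 42 mm, on top two black knobs (11 mm high, so 53 mm overall height) and a small white meter; brass sockets at both ends, 96 mm long overall. Origin: centre of underside, midway along its overall length; x along its length, z up. Take it across its 54 mm width. About 0.36 kg.
- charged_pack: Charged battery pack: plain blue block with black ends and a grey label, without red tape, 104 x 46 x 46 mm. Origin: centre of underside, midway along its overall length; x along its length, z up. Take it across its 46 mm width. About 0.55 kg.
- flat_pack: Flat (discharged) battery pack: same blue block, 104 x 46 x 46 mm, but with a broad band of red tape round its middle. It stays where it is. Origin: centre of underside, midway along its overall length; x along its length, z up. 
- dummy_load: Dummy load: upright black finned cylinder, 55 mm across and 70 mm high, with a brass connector on top (82 mm overall). It stays where it is. Origin: centre of the underside.
- paper_cup: Empty white drinking cup, 68 mm across the rim, 80 mm high, light. It stays where it is. Origin: centre of the underside.
- orange_tray: Orange kit tray 161 (x) x 170 mm; fixed. Origin: centre of underside, x away from the robot, y to its left (turn under 0.15 rad). Rim 15 mm high; recess floors 4 mm above the table, ridges round them 12 mm above it; each recess shows its thing's outline in cream, 14 mm spare all round. Recess centres (x, y): handheld radio (0, +40 mm), the longer recess; microphone (0, -43 mm).
- green_tray: Green kit tray 140 (x) x 244 mm; fixed. Origin: centre of underside, x away from the robot, y to its left (turn under 0.15 rad). Rim 15 mm high; recess floors 4 mm above the table, ridges round them 12 mm above it; each recess shows its thing's outline in cream, 14 mm spare all round. Recess centres (x, y): paddle key (0, +82 mm), battery pack (0, +5 mm), tuner (0, -77 mm).

How it is judged:
By the outcome, as a careful person would: the job done as asked, in the order asked, and still so for the second after the job is handed in, with the robot touching nothing.
It also fails if it takes over 128 s, if anything falls off the work surface, if the arm or the gripper's body presses on something with over 40 N, if the wrist force passes 120 N, or if a joint passes its speed limit or range.

## Working session

There is one attempt and no reset: what is moved stays moved. The work goes in short steps, Python scripts to look and compute and a tool call to move; the robot and the scene stay as the last step left them, time stands still between calls to the robot, and variables do not carry over. Pictures are saved under pics/ and viewed, and the job is handed in when it is done.

Besides the shell and the picture viewer there is one more tool, called after ">>>" as name(argument=value, ...), one argument or row to a line, values as JSON. play_rows: Moves the arm, as the interface text tells. Its arguments: {"type":"object","properties":{"moves":{"type":"array"},"squeeze":{"type":"number"}},"required":["moves"]}

```bash
ls; mkdir -p pics; python3 - <<'E'
from station import ctrl, eyes
import cv2, numpy as np
for n in ["scene","top"]:
    d=eyes.get_image(n); cv2.imwrite(f"pics/{n}0.png",cv2.cvtColor(d["img"],cv2.COLOR_RGB2BGR))
    print(n,np.round(d["camera_matrix"],2).tolist(),np.round(d["cam_to_world"],4).tolist(),[k for k in d])
o=ctrl.get_obs(); print(o, ctrl.grasp_offset)
E
```

```text
pics
scene [[445.3, 0.0, 316.95], [0.0, 445.3, 196.44], [0.0, 0.0, 1.0]] [[-0.5596, -0.6923, 0.4556, 1.0896], [0.8288, -0.4652, 0.3111, 0.4019], [-0.0034, 0.5516, 0.8341, 1.0818], [0.0, 0.0, 0.0, 1.0]] ['img', 'camera_matrix', 'cam_to_world']
top [[369.59, 0.0, 310.73], [0.0, 369.59, 202.08], [0.0, 0.0, 1.0]] [[0.1339, 0.9671, -0.2164, 0.3034], [-0.991, 0.1321, -0.023, -0.014], [0.0063, 0.2175, 0.976, 1.0858], [0.0, 0.0, 0.0, 1.0]] ['img', 'camera_matrix', 'cam_to_world']
{'t': 0.1, 'q': array([ 9.99032320e-01,  5.33003788e-02,  1.61420269e+00,  3.36127279e-06,
        1.47602265e+00, -1.19002112e-01]), 'dq': array([ 0.0008861 ,  0.00025652, -0.00337446,  0.00022541, -0.00085224,
        0.0008876 ]), 'effort': array([-1.18002749e-04, -3.94899380e+01, -3.71364856e+01, -1.47108240e-04,
        3.91133130e-03,  2.35613939e-06]), 'tool_pos': array([0.27308548, 0.56152724, 0.23015258]), 'tool_rot': array([-1.54330417,  0.35565716, -0.35461668]), 'contact_force': array([ 0.28264254, -0.37819167, -0.81606631]), 'wrist_torque': array([ 0.079286  , -0.03105553, -0.03285211]), 'opening': 0.08533419180962103} 0.0187
```

View pics/scene0.png

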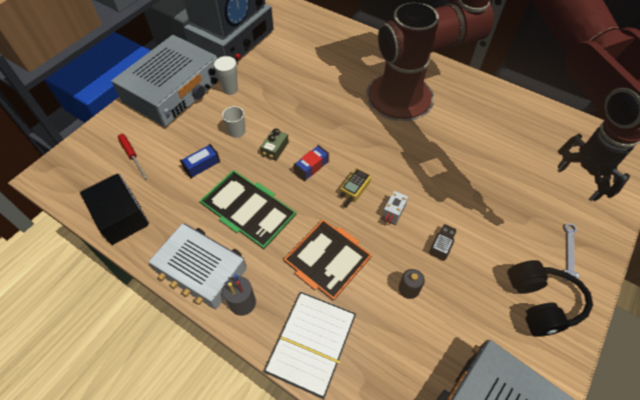

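View pics/top0.png

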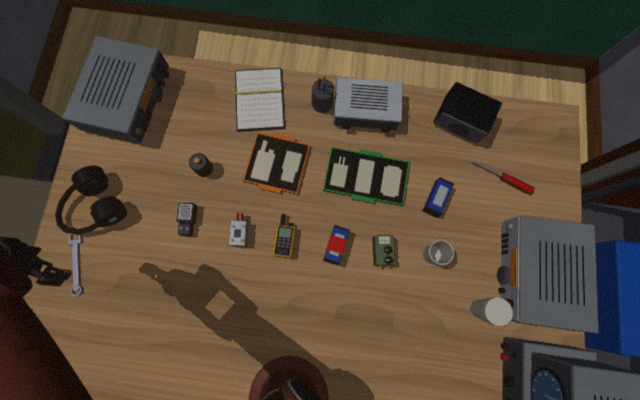

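```bash
cat > h.py <<'E'
from station import ctrl, eyes, find_in, regions_of, pinpoint
import cv2, numpy as np
from scipy.optimize import minimize
def proj(cam,P):
    P=np.atleast_2d(P); T=np.linalg.inv(cam["cam_to_world"]); c=P@T[:3,:3].T+T[:3,3]
    K=cam["camera_matrix"]; x=c[:,0]/-c[:,2]; y=-c[:,1]/-c[:,2]
    return np.c_[K[0,0]*x+K[0,2],K[1,1]*y+K[1,2]]
def back(cam,uv,z):
    K=cam["camera_matrix"]; T=cam["cam_to_world"]
    d=T[:3,:3]@np.array([(uv[0]-K[0,2])/K[0,0],-(uv[1]-K[1,2])/K[1,1],-1]); o=T[:3,3]
    return o+d*(z-o[2])/d[2]
def box(x0,x1,w,z0,z1,yc=0): return np.array([[x,yc+s*w/2,z] for x in(x0,x1) for s in(-1,1) for z in(z0,z1)])/1000
M={"handheld":[box(-62,28,54,0,36),box(28,62,14,8,28,14)],
"fist_mic":[box(-12,48,48,0,38),box(-47,-12,38,0,30)],
"paddle_key":[box(-48,22,44,0,44),box(22,47,24,10,34)],
"tuner":[box(-42,42,54,0,42),box(-48,48,14,14,28)],
"charged_pack":[box(-52,52,46,0,46)],"flat_pack":[box(-52,52,46,0,46)],
"orange_tray":[box(-80.5,80.5,170,0,15)],"green_tray":[box(-70,70,244,0,15)]}
S=8
def render(cam,name,p,off,sz,z0=0):
    c,s=np.cos(p[2]),np.sin(p[2]); R=np.array([[c,-s,0],[s,c,0],[0,0,1]])
    m=np.zeros((sz[1]*S,sz[0]*S),np.uint8)
    for b in M[name]:
        uv=proj(cam,b@R.T+[p[0],p[1],z0]); uv=(uv-off+.5)*S
        h=cv2.convexHull(np.round(uv*16).astype(np.int32)); cv2.fillConvexPoly(m,h,1,shift=4)
    return cv2.resize(m.astype(np.float32),tuple(sz),interpolation=cv2.INTER_AREA)
def fit(name,cams,masks,p0,z0=0):
    data=[]
    for cam,m in zip(cams,masks):
        ys,xs=np.where(m); a=np.array([xs.min()-12,ys.min()-12]); b=np.array([xs.max()+13,ys.max()+13])
        a=np.maximum(a,0); b=np.minimum(b,[640,400])
        data.append((cam,a,b-a,m[a[1]:b[1],a[0]:b[0]].astype(np.float32)))
    def f(p):
        c=0
        for cam,a,sz,m in data: 
            r=render(cam,name,p,a,sz,z0); c+=np.abs(r-m).sum()/m.sum()
        return c
    best=None
    for dy in (-.3,0,.3):
        x0=np.array([p0[0],p0[1],p0[2]+dy])
        r=minimize(f,x0,method="Nelder-Mead",options=dict(initial_simplex=np.vstack([x0,x0+[.01,0,0],x0+[0,.01,0],x0+[0,0,.2]]),xatol=1e-4,fatol=1e-4))
        if best is None or r.fun<best.fun: best=r
    return best.x,best.fun
def show(cam,path,box,k):
    x0,y0,x1,y1=box; im=cam["img"][y0:y1,x0:x1]
    cv2.imwrite(path,cv2.cvtColor(cv2.resize(im,None,fx=k,fy=k,interpolation=cv2.INTER_CUBIC),cv2.COLOR_RGB2BGR))
E
python3 - <<'E'
from h import *
cs={n:eyes.get_image(n) for n in("scene","top")}
import pickle; res={}
for o in M:
    for n in cs:
        r=regions_of(n,o); p=pinpoint(n,o)
        res[o,n]=r
        z=0
        print(o,n,[(round(a["score"],2),np.round(a["point"]).tolist(),int(a["pixels"].sum())) for a in r[:3]],[(round(a["score"],2),np.round(back(cs[n],a["point"],z)[:2],3).tolist()) for a in p[:3]])
pickle.dump((cs,res),open("r0.pkl","wb"))
show(cs["top"],"pics/t1.png",(140,120,460,280),2.5)
show(cs["scene"],"pics/s1.png",(170,90,470,310),2.6)
E
```

```text
handheld scene [(0.9, [353.0, 184.0], 620)] [(0.56, [0.43, 0.069]), (0.5, [0.434, 0.211])]
handheld top [(0.76, [284.0, 237.0], 669)] [(0.61, [0.439, 0.072])]
fist_mic scene [] [(0.56, [0.434, 0.37]), (0.18, [0.651, 0.132])]
fist_mic top [(0.88, [186.0, 217.0], 582), (0.73, [437.0, 198.0], 721)] [(0.87, [0.441, 0.366])]
paddle_key scene [(0.94, [392.0, 212.0], 556)] [(0.67, [0.448, 0.215])]
paddle_key top [(0.98, [239.0, 234.0], 548)] [(0.84, [0.427, 0.207]), (0.37, [0.652, 0.139])]
tuner scene [(0.64, [278.0, 144.0], 633), (0.53, [356.0, 184.0], 682)] [(0.78, [0.426, -0.2])]
tuner top [] [(0.55, [0.426, -0.205])]
charged_pack scene [(0.62, [200.0, 161.0], 774)] [(0.68, [0.592, -0.349])]
charged_pack top [(0.8, [436.0, 196.0], 699)] [(0.57, [0.606, -0.357])]
flat_pack scene [(0.75, [312.0, 164.0], 721)] [(0.59, [0.418, -0.078])]
flat_pack top [(0.71, [334.0, 246.0], 658)] [(0.82, [0.42, -0.072])]
orange_tray scene [(0.59, [326.0, 260.0], 3997)] [(0.89, [0.65, 0.13])]
orange_tray top [(0.71, [274.0, 164.0], 3020), (0.52, [438.0, 196.0], 720)] [(0.57, [0.649, 0.139])]
green_tray scene [(0.69, [250.0, 206.0], 3918)] [(0.62, [0.637, -0.136]), (0.57, [0.426, 0.079])]
green_tray top [(0.82, [366.0, 177.0], 3895)] [(0.8, [0.663, -0.142])]
```

View pics/t1.png

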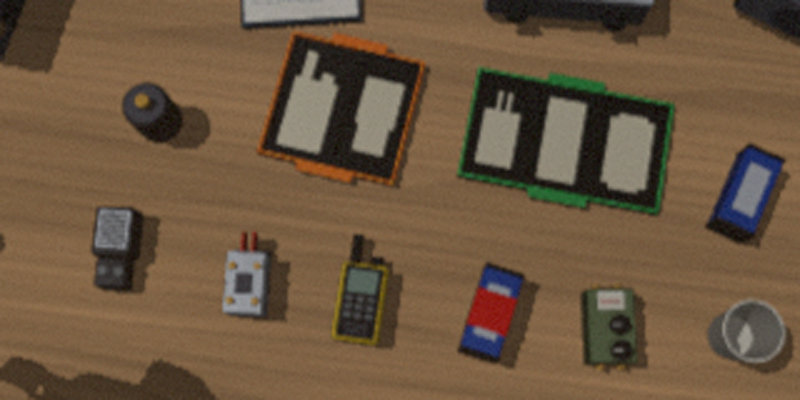

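View pics/s1.png

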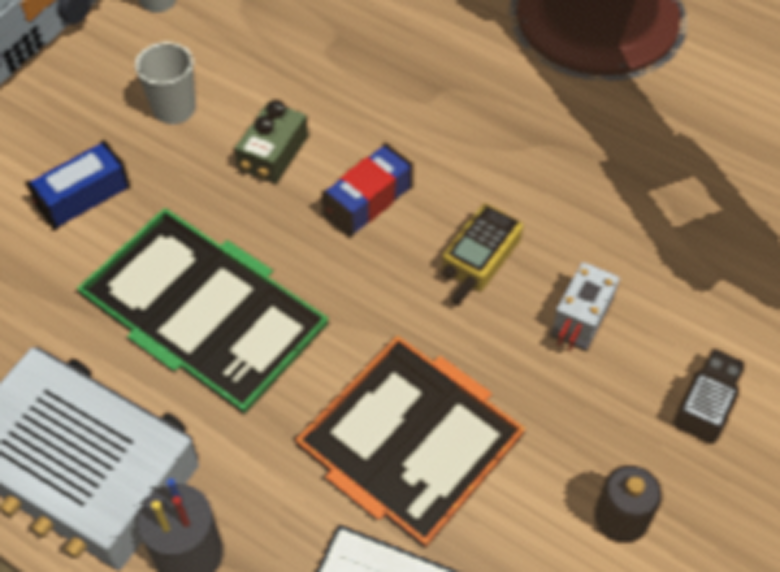

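```bash
cat > fit0.py <<'E'
from h import *
import pickle
cs,res=pickle.load(open("r0.pkl","rb"))
C=[cs["scene"],cs["top"]]
g={"handheld":(.435,.07),"fist_mic":(.437,.367),"paddle_key":(.43,.208),"tuner":(.426,-.203),"charged_pack":(.6,-.352),"flat_pack":(.42,-.075)}
for o,p in g.items():
    use=[];ms=[]
    for n in("scene","top"):
        for r in res[o,n]:
            P=back(cs[n],r["point"],.03)[:2]
            if np.hypot(*(P-p))<.05:
                use.append(cs[n]);ms.append(r["pixels"]);break
    if not use: print(o,"none");continue
    x,f=fit(o,use,ms,[*p,-0.1]); print(o,len(use),np.round(x,4),round(f,3),end=" | ")
    for u,m in zip(use,ms):
        x,f=fit(o,[u],[m],[*p,-0.1]); print(np.round(x,4),round(f,3),end=" ; ")
    print()
# trays: cream
ctr={"orange_tray":(.65,.135),"green_tray":(.65,-.14)}
rec={"orange_tray":[("handheld",0,.040),("fist_mic",0,-.043)],"green_tray":[("paddle_key",0,.082),("charged_pack",0,.005),("tuner",0,-.077)]}
for t,c in ctr.items():
    out=[]
    for o,dx,dy in rec[t]:
        for n in cs:
            im=cs[n]["img"].astype(int); m=((im.min(2)>130)&(im.max(2)-im.min(2)<70)).astype(np.uint8)
            nl,lab,st,cen=cv2.connectedComponentsWithStats(m)
            uv=proj(cs[n],[c[0]+dx,c[1]+dy,.004])[0]
            k=[i for i in range(1,nl) if st[i,4]>150]
            i=min(k,key=lambda i:np.hypot(*(cen[i]-uv)))
            old=M[o]; 
            M["f"]=[b*[1,1,0] for b in old]
            # use moment of mask only + axis
            x,f=fit("f",[cs[n]],[lab==i],[c[0]+dx,c[1]+dy,0],.004)
            print(t,o,n,st[i,4],np.round(x,4),round(f,3))
E
python3 fit0.py
```

```text
handheld 2 [0.4321 0.0736 0.0273] 0.303 | [0.43   0.0737 0.0465] 0.197 ; [0.432  0.0737 0.0192] 0.1 ; 
fist_mic 1 [0.4384 0.3652 0.1352] 0.128 | [0.4384 0.3652 0.1352] 0.128 ; 
paddle_key 2 [0.429  0.2066 0.1082] 0.225 | [0.4294 0.2073 0.1096] 0.105 ; [0.4287 0.2056 0.0929] 0.11 ; 
tuner 1 [ 0.4236 -0.2136  0.1507] 0.055 | [ 0.4236 -0.2136  0.1507] 0.055 ; 
charged_pack 2 [ 0.6035 -0.358  -0.3316] 0.132 | [ 0.6029 -0.3592 -0.3406] 0.056 ; [ 0.604  -0.3575 -0.3351] 0.064 ; 
flat_pack 2 [ 0.4222 -0.0766 -0.1714] 0.138 | [ 0.4208 -0.077  -0.1956] 0.066 ; [ 0.423  -0.0764 -0.1586] 0.06 ; 
orange_tray handheld scene 730 [ 0.6523  0.1724 -0.1063] 0.071
orange_tray handheld top 1470 [ 0.65   0.175 -0.3  ] 1.0
orange_tray fist_mic scene 530 [ 0.6428  0.0896 -0.1012] 0.049
orange_tray fist_mic top 1470 [ 0.65   0.092 -0.3  ] 1.0
green_tray paddle_key scene 368 [ 0.6484 -0.0616 -0.0576] 0.162
green_tray paddle_key top 1470 [ 0.65  -0.058 -0.3  ] 1.0
green_tray charged_pack scene 492 [ 0.644  -0.1385 -0.053 ] 0.045
green_tray charged_pack top 1470 [ 0.65  -0.135 -0.3  ] 1.0
green_tray tuner scene 483 [ 0.6389 -0.2202 -0.0515] 0.083
green_tray tuner top 1470 [ 0.65  -0.217 -0.3  ] 1.0
```

```bash
sed -i 's/im.min(2)>130/im.min(2)>(130 if n=="scene" else 95)/' fit0.py; python3 fit0.py | grep tray
python3 - <<'E'
from h import *
cs={n:eyes.get_image(n) for n in("scene","top")}
for o,n,p in (("fist_mic","scene",(.438,.365)),("tuner","top",(.424,-.21)),("handheld","scene",(.432,.073)),("handheld","top",(.432,.073))):
    for r in regions_of(n,o):
        P=back(cs[n],r["point"],.03)[:2]
        if np.hypot(*(P-p))<.06: print(o,n,fit(o,[cs[n]],[r["pixels"]],[*p,.05]))
cl=cs["top"]["img"]
cs2=cs["top"]
for o,p in {"paper_cup":(.41,-.3),"dummy_load":(.6,.3)}.items():
    for n in cs:
        print(o,n,[(round(a["score"],2),np.round(back(cs[n],a["point"],0)[:2],3)) for a in pinpoint(n,o)])
E
```

```text
orange_tray handheld scene 730 [ 0.6523  0.1724 -0.1063] 0.071
orange_tray handheld top 544 [ 0.655   0.1721 -0.1094] 0.078
orange_tray fist_mic scene 530 [ 0.6428  0.0896 -0.1012] 0.049
orange_tray fist_mic top 412 [ 0.6461  0.0899 -0.1064] 0.068
green_tray paddle_key scene 368 [ 0.6484 -0.0616 -0.0576] 0.162
green_tray paddle_key top 319 [ 0.652  -0.0619 -0.0781] 0.207
green_tray charged_pack scene 492 [ 0.644  -0.1385 -0.053 ] 0.045
green_tray charged_pack top 473 [ 0.6472 -0.1385 -0.0532] 0.066
green_tray tuner scene 483 [ 0.6389 -0.2202 -0.0515] 0.083
green_tray tuner top 493 [ 0.6418 -0.2202 -0.0766] 0.093
fist_mic scene (array([0.43700364, 0.36559522, 0.07163817]), np.float64(0.09674479067325592))
tuner top (array([ 0.42582143, -0.21170153,  0.17441161]), np.float64(0.08211679011583328))
handheld scene (array([0.43106561, 0.07501886, 0.02681241]), np.float64(0.14270038902759552))
paper_cup scene [(0.74, array([ 0.436, -0.366]))]
paper_cup top [(0.74, array([ 0.438, -0.363]))]
dummy_load scene [(0.58, array([0.602, 0.35 ]))]
dummy_load top [(0.86, array([0.611, 0.352]))]
```

```bash
cat > st.py <<'E'
from station import ctrl
import numpy as np,sys
from scipy.spatial.transform import Rotation as R
def st():
    o=ctrl.get_obs(); z=R.from_rotvec(o["tool_rot"]).apply([0,0,1]); y=R.from_rotvec(o["tool_rot"]).apply([0,1,0])
    a=np.degrees(np.arctan2(z[1],z[0])); 
    return o,a,y
def togo(x,y,z,yaw):
    o,a,yy=st(); d=(yaw*57.2958+90-a+90)%180-90
    p=o["tool_pos"]; print("t",round(o["t"],2),"pos",np.round(p*100,2),"jaw ang",round(a,1),"down",np.round(yy,3),"F",np.round(o["contact_force"],1),"open",round(o["opening"]*100,2))
    print("go cm",np.round((np.array([x,y,z])-p)*100,2),"turn",round(d,2))
if __name__=="__main__": togo(*[float(v) for v in sys.argv[1:]])
E
python3 st.py .432 .074 .1 .025
```

```text
t 2.3 pos [27.34 56.2  23.13] jaw ang 64.1 down [-0. -0. -1.] F [0.1 0.4 0.6] open 8.53
go cm [ 15.86 -48.8  -13.13] turn 27.38
```

>>> play_rows(
  moves=[
    {"x": 1,"y": -3,"z": -0.8,"turn": 1.7},
    {"x": 1,"y": -3,"z": -0.8,"turn": 1.7},
    {"x": 1,"y": -3,"z": -0.8,"turn": 1.7},
    {"x": 1,"y": -3,"z": -0.8,"turn": 1.7},
    {"x": 1,"y": -3,"z": -0.8,"turn": 1.7},
    {"x": 1,"y": -3,"z": -0.8,"turn": 1.7},
    {"x": 1,"y": -3,"z": -0.8,"turn": 1.7},
    {"x": 1,"y": -3,"z": -0.8,"turn": 1.7},
  ],
)

```text
invalid input
```

>>> play_rows(
  moves=[
    {"x": 1,"y": -3,"z": -0.8,"turn": 1.7},
    {"x": 1,"y": -3,"z": -0.8,"turn": 1.7},
    {"x": 1,"y": -3,"z": -0.8,"turn": 1.7},
    {"x": 1,"y": -3,"z": -0.8,"turn": 1.7},
    {"x": 1,"y": -3,"z": -0.8,"turn": 1.7},
    {"x": 1,"y": -3,"z": -0.8,"turn": 1.7},
    {"x": 1,"y": -3,"z": -0.8,"turn": 1.7},
    {"x": 0.9,"y": -3,"z": -0.8,"turn": 1.7},
    {},
  ],
)

```text
invalid input
```

```bash
python3 st.py .432 .074 .006 .025
```

```text
t 2.3 pos [27.34 56.2  23.13] jaw ang 64.1 down [-0. -0. -1.] F [0.1 0.4 0.6] open 8.53
go cm [ 15.86 -48.8  -22.53] turn 27.38
```

>>> play_rows(
  moves=[
    {"x": 1,"y": -3,"z": -0.8,"turn": 1.7,"jaw": 8.5},
    {"x": 1,"y": -3,"z": -0.8,"turn": 1.7,"jaw": 8.5},
    {"x": 1,"y": -3,"z": -0.8,"turn": 1.7,"jaw": 8.5},
    {"x": 1,"y": -3,"z": -0.8,"turn": 1.7,"jaw": 8.5},
    {"x": 1,"y": -3,"z": -0.8,"turn": 1.7,"jaw": 8.5},
    {"x": 1,"y": -3,"z": -0.8,"turn": 1.7,"jaw": 8.5},
    {"x": 1,"y": -3,"z": -0.8,"turn": 1.7,"jaw": 8.5},
    {"x": 1,"y": -3,"z": -0.8,"turn": 1.7,"jaw": 8.5},
  ],
  squeeze=50,
)

```text
t: 2.97
tool_pos: [0.3536, 0.3206, 0.1671]
tool_rot: [-1.564, 0.167, -0.168]
contact_force: [-0.0, -1.0, 0.6]
opening: 0.0852
```

>>> play_rows(
  moves=[
    {"x": 1,"y": -3,"z": -0.8,"turn": 1.7,"jaw": 8.5},
    {"x": 1,"y": -3,"z": -0.8,"turn": 1.7,"jaw": 8.5},
    {"x": 1,"y": -3,"z": -0.8,"turn": 1.7,"jaw": 8.5},
    {"x": 1,"y": -3,"z": -0.8,"turn": 1.7,"jaw": 8.5},
    {"x": 1,"y": -3,"z": -0.8,"turn": 1.7,"jaw": 8.5},
    {"x": 1,"y": -3,"z": -0.8,"turn": 1.7,"jaw": 8.5},
    {"x": 1,"y": -3.5,"z": -0.8,"turn": 1.7,"jaw": 8.5},
    {"x": 0.8,"y": -3.3,"z": -0.8,"turn": 1.8,"jaw": 8.5},
  ],
)

```text
t: 3.63
tool_pos: [0.432, 0.0723, 0.1034]
tool_rot: [-1.571, -0.021, 0.019]
contact_force: [0.3, 0.6, -0.5]
opening: 0.0853
```

```bash
python3 st.py .432 .074 .006 .025
```

```text
t 3.63 pos [43.2   7.23 10.34] jaw ang 91.5 down [ 0.001 -0.    -1.   ] F [ 0.3  0.6 -0.5] open 8.53
go cm [ 0.    0.17 -9.74] turn -0.02
```

>>> play_rows(
  moves=[
    {"x": 0,"y": 0.15,"z": -2,"turn": 0,"jaw": 8.5},
    {"x": 0,"y": 0,"z": -2,"turn": 0,"jaw": 8.5},
    {"x": 0,"y": 0,"z": -2,"turn": 0,"jaw": 8.5},
    {"x": 0,"y": 0,"z": -2,"turn": 0,"jaw": 8.5},
    {"x": 0,"y": 0,"z": -1,"turn": 0,"jaw": 8.5},
    {"x": 0,"y": 0,"z": -0.7,"turn": 0,"jaw": 8.5},
    {"x": 0,"y": 0,"z": 0,"turn": 0,"jaw": 5},
    {"x": 0,"y": 0,"z": 0,"turn": 0,"jaw": 4.5},
  ],
)

```text
t: 4.3
tool_pos: [0.4319, 0.0756, 0.0068]
tool_rot: [-1.571, -0.019, 0.018]
contact_force: [1.0, -0.4, 0.4]
opening: 0.0636
```

>>> play_rows(
  moves=[
    {"x": 0,"y": 0,"z": 0,"turn": 0,"jaw": 4.5},
    {"x": 0,"y": 0,"z": 0,"turn": 0,"jaw": 4.5},
    {"x": 0,"y": 0,"z": 0,"turn": 0,"jaw": 4.5},
    {"x": 0,"y": 0,"z": 0,"turn": 0,"jaw": 4.5},
    {"x": 0,"y": 0,"z": 0,"turn": 0,"jaw": 4.5},
  ],
)

```text
t: 4.72
tool_pos: [0.433, 0.0756, 0.0079]
tool_rot: [-1.571, -0.021, 0.016]
contact_force: [-0.0, 0.4, 5.6]
opening: 0.0531
```

```bash
cat > look.py <<'E'
from h import *
import sys
n=sys.argv[1]; c=eyes.get_image(n); x0,y0,x1,y1=map(int,sys.argv[3:7]); show(c,"pics/"+sys.argv[2]+".png",(x0,y0,x1,y1),min(780/(x1-x0),580/(y1-y0)))
E
python3 st.py .6537 .1722 .12 -.108; python3 look.py scene s2 300 110 460 230
```

```text
t 4.72 pos [43.3   7.56  0.79] jaw ang 91.4 down [ 0.003  0.    -1.   ] F [-0.   0.4  5.6] open 5.31
go cm [22.07  9.66 11.21] turn -7.56
```

View pics/s2.png

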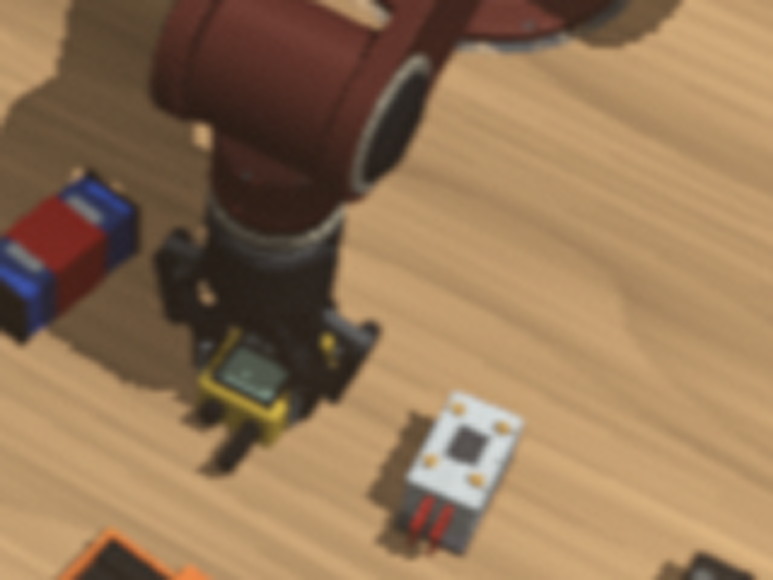

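>>> play_rows(
  moves=[
    {"x": 0,"y": 0,"z": 0.5,"turn": 0,"jaw": 4.5},
    {"x": 0,"y": 0,"z": 1,"turn": 0,"jaw": 4.5},
    {"x": 0,"y": 0,"z": 1.5,"turn": 0,"jaw": 4.5},
    {"x": 0,"y": 0,"z": 1.5,"turn": 0,"jaw": 4.5},
    {"x": 0,"y": 0,"z": 1.5,"turn": 0,"jaw": 4.5},
    {"x": 1,"y": 0.5,"z": 1,"turn": -0.6,"jaw": 4.5},
    {"x": 2,"y": 1,"z": 0,"turn": -0.6,"jaw": 4.5},
    {"x": 2.5,"y": 1,"z": 0,"turn": -0.8,"jaw": 4.5},
  ],
)

```text
t: 5.43
tool_pos: [0.4864, 0.1008, 0.0773]
tool_rot: [-1.571, 0.009, -0.01]
contact_force: [0.5, 0.1, -2.3]
opening: 0.0529
```

>>> play_rows(
  moves=[
    {"x": 2.5,"y": 1,"z": 0,"turn": -0.8,"jaw": 4.5},
    {"x": 2.5,"y": 1,"z": 0,"turn": -0.8,"jaw": 4.5},
    {"x": 2.5,"y": 1,"z": 0,"turn": -0.8,"jaw": 4.5},
    {"x": 2.5,"y": 1.2,"z": 0,"turn": -0.8,"jaw": 4.5},
    {"x": 2.5,"y": 1.2,"z": 0,"turn": -0.8,"jaw": 4.5},
    {"x": 2,"y": 1,"z": 0,"turn": -0.8,"jaw": 4.5},
    {"x": 1.5,"y": 0.5,"z": 0,"turn": -0.7,"jaw": 4.5},
    {"x": 0.5,"y": 0.3,"z": 0,"turn": -0.3,"jaw": 4.5},
  ],
)

```text
t: 6.1
tool_pos: [0.6528, 0.1731, 0.0763]
tool_rot: [-1.569, 0.088, -0.089]
contact_force: [-0.7, 0.1, -2.1]
opening: 0.0531
```

```bash
python3 st.py .6537 .1722 .011 -.108; python3 look.py top t2 220 120 340 210;python3 look.py scene s3 250 160 400 310
```

```text
t 6.1 pos [65.28 17.31  7.63] jaw ang 83.5 down [ 0.  0. -1.] F [-0.7  0.1 -2.1] open 5.31
go cm [ 0.09 -0.09 -6.53] turn 0.26
```

View pics/s3.png

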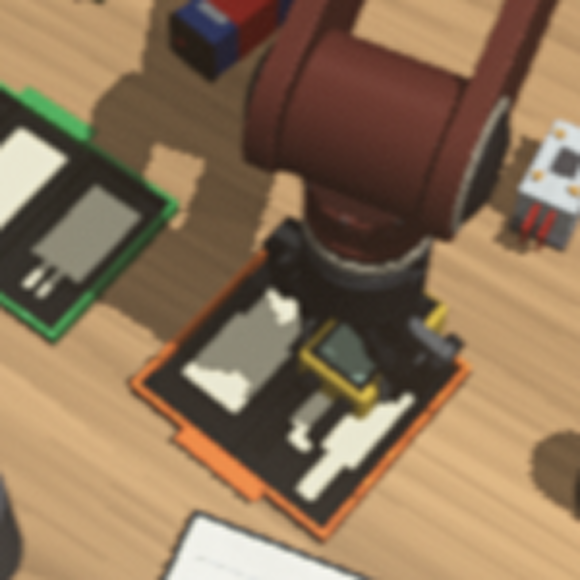

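View pics/t2.png

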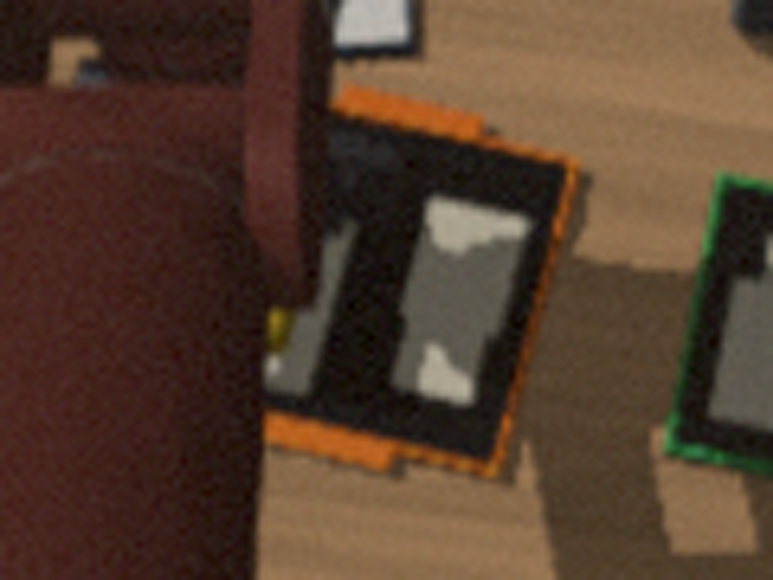

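>>> play_rows(
  moves=[
    {"x": 0.1,"y": -0.1,"z": -1,"turn": 0.2,"jaw": 4.5},
    {"x": 0,"y": 0,"z": -1.5,"turn": 0,"jaw": 4.5},
    {"x": 0,"y": 0,"z": -1.5,"turn": 0,"jaw": 4.5},
    {"x": 0,"y": 0,"z": -1,"turn": 0,"jaw": 4.5},
    {"x": 0,"y": 0,"z": -0.6,"turn": 0,"jaw": 4.5},
    {"x": 0,"y": 0,"z": -0.4,"turn": 0,"jaw": 4.5},
    {"x": 0,"y": 0,"z": -0.2,"turn": 0,"jaw": 4.5},
    {"x": 0,"y": 0,"z": -0.1,"turn": 0,"jaw": 4.5},
  ],
)

```text
t: 6.87
tool_pos: [0.6525, 0.1715, 0.0131]
tool_rot: [-1.569, 0.086, -0.086]
contact_force: [-0.1, 0.2, -2.5]
opening: 0.0533
```

>>> play_rows(
  moves=[
    {"x": 0,"y": 0,"z": -0.1,"turn": 0,"jaw": 4.5},
  ],
)

```text
t: 6.95
tool_pos: [0.653, 0.1716, 0.0129]
tool_rot: [-1.569, 0.085, -0.087]
contact_force: [0.3, -1.0, -2.3]
opening: 0.0531
```

>>> play_rows(
  moves=[
    {"x": 0,"y": 0,"z": -0.1,"turn": 0,"jaw": 4.5},
    {"x": 0,"y": 0,"z": 0,"turn": 0,"jaw": 4.5},
  ],
)

```text
t: 7.12
tool_pos: [0.653, 0.1716, 0.012]
tool_rot: [-1.569, 0.084, -0.087]
contact_force: [-0.8, -0.3, -3.1]
opening: 0.0529
```

>>> play_rows(
  moves=[
    {"x": 0,"y": 0,"z": -0.05,"turn": 0,"jaw": 4.5},
    {"x": 0,"y": 0,"z": 0,"turn": 0,"jaw": 4.5},
  ],
)

```text
t: 7.28
tool_pos: [0.653, 0.1716, 0.012]
tool_rot: [-1.569, 0.085, -0.086]
contact_force: [-1.5, 0.1, 1.8]
opening: 0.0533
```

>>> play_rows(
  moves=[
    {"x": 0,"y": 0,"z": -0.05,"turn": 0,"jaw": 5.3},
    {"x": 0,"y": 0,"z": 0,"turn": 0,"jaw": 5.6},
    {"x": 0,"y": 0,"z": 0,"turn": 0,"jaw": 6.2},
    {"x": 0,"y": 0,"z": 0,"turn": 0,"jaw": 6.8},
    {"x": 0,"y": 0,"z": 0,"turn": 0,"jaw": 7},
    {"x": 0,"y": 0,"z": 1,"turn": 0,"jaw": 7},
    {"x": 0,"y": 0,"z": 2,"turn": 0,"jaw": 7},
    {"x": 0,"y": 0,"z": 3.5,"turn": 0,"jaw": 8},
  ],
)

```text
t: 7.95
tool_pos: [0.6491, 0.1709, 0.0716]
tool_rot: [-1.571, 0.092, -0.079]
contact_force: [0.4, 0.3, -0.3]
opening: 0.0798
```

```bash
python3 st.py .4375 .3655 .12 .1
```

```text
t 7.95 pos [64.91 17.09  7.16] jaw ang 83.8 down [-0.009 -0.001 -1.   ] F [ 0.4  0.3 -0.3] open 7.98
go cm [-21.16  19.46   4.84] turn 11.98
```

>>> play_rows(
  moves=[
    {"x": -2,"y": 2,"z": 1,"turn": 1.2,"jaw": 8},
    {"x": -2.5,"y": 2.4,"z": 0.5,"turn": 1.5,"jaw": 8},
    {"x": -2.5,"y": 2.4,"z": 0,"turn": 1.5,"jaw": 8},
    {"x": -2.5,"y": 2.4,"z": 0,"turn": 1.5,"jaw": 8},
    {"x": -2.5,"y": 2.4,"z": 0,"turn": 1.5,"jaw": 8},
    {"x": -2.5,"y": 2.4,"z": 0,"turn": 1.5,"jaw": 8},
    {"x": -2.5,"y": 2.4,"z": 0,"turn": 1.5,"jaw": 8},
    {"x": -2.5,"y": 2.4,"z": -0.5,"turn": 1.5,"jaw": 8},
  ],
)

```text
t: 8.62
tool_pos: [0.457, 0.361, 0.0874]
tool_rot: [-1.568, -0.078, 0.073]
contact_force: [0.3, 0.3, -0.0]
opening: 0.08
```

```bash
python3 st.py .4475 .3665 .008 .1;  python3 look.py top t3 160 120 340 260;python3 look.py scene s4 250 160 480 310; python3 - <<'E'
from h import *
cs={n:eyes.get_image(n) for n in("scene","top")}
p=(.4375,.3655)
for n in cs:
    for r in regions_of(n,"fist_mic"):
        P=back(cs[n],r["point"],.03)[:2]
        if np.hypot(*(P-p))<.06: print(n,fit("fist_mic",[cs[n]],[r["pixels"]],[*p,.1]))
E
```

```text
t 8.62 pos [45.7  36.1   8.74] jaw ang 95.5 down [ 0.003  0.002 -1.   ] F [ 0.3  0.3 -0. ] open 8.0
go cm [-0.95  0.55 -7.94] turn 0.21
scene (array([0.4382214 , 0.36536756, 0.11097512]), np.float64(0.1044810339808464))
```

View pics/t3.png

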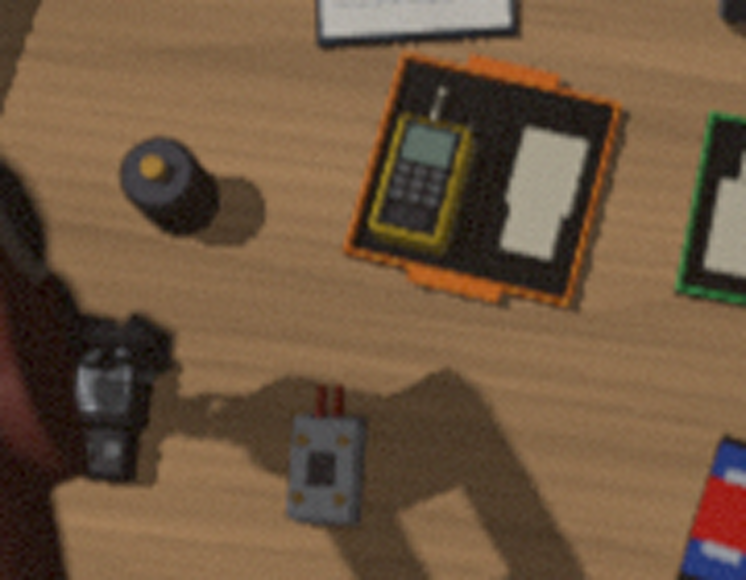

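View pics/s4.png

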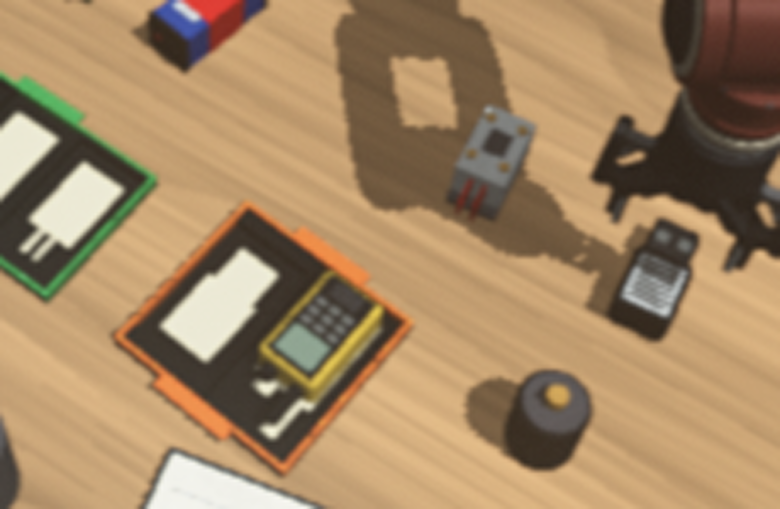

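```bash
cat > chk.py <<'E'
from h import *
import sys
o=sys.argv[1]; p=np.array([float(v) for v in sys.argv[2:5]]); z=float(sys.argv[5])
for n in("scene","top"):
    c=eyes.get_image(n)
    for r in regions_of(n,o):
        P=back(c,r["point"],.03)[:2]
        if np.hypot(*(P-p[:2]))<.06:
            x,f=fit(o,[c],[r["pixels"]],p,z); print(n,round(r["score"],2),np.round(x,4),round(f,3))
E
python3 chk.py handheld .653 .172 -.1 .004
```

```text
scene 0.92 [ 0.6518  0.1721 -0.0819] 0.123
top 0.87 [ 0.6518  0.1723 -0.0734] 0.118
```

>>> play_rows(
  moves=[
    {"x": -0.7,"y": 0.3,"z": -0.5,"turn": 0.5,"jaw": 8},
    {"x": -0.2,"y": 0.2,"z": -1.5,"turn": 0,"jaw": 8},
    {"x": 0,"y": 0,"z": -2,"turn": 0,"jaw": 8},
    {"x": 0,"y": 0,"z": -2,"turn": 0,"jaw": 8},
    {"x": 0,"y": 0,"z": -1.2,"turn": 0,"jaw": 8},
    {"x": 0,"y": 0,"z": -0.7,"turn": 0,"jaw": 8},
    {"x": 0,"y": 0,"z": 0,"turn": 0,"jaw": 6},
    {"x": 0,"y": 0,"z": 0,"turn": 0,"jaw": 4},
  ],
)

```text
t: 9.78
tool_pos: [0.4485, 0.3646, 0.0064]
tool_rot: [-1.569, -0.082, 0.082]
contact_force: [0.4, 0.3, 1.1]
opening: 0.0578
```

>>> play_rows(
  moves=[
    {"x": 0,"y": 0,"z": 0,"turn": 0,"jaw": 4},
    {"x": 0,"y": 0,"z": 0,"turn": 0,"jaw": 4},
    {"x": 0,"y": 0,"z": 0,"turn": 0,"jaw": 4},
    {"x": 0,"y": 0,"z": 0,"turn": 0,"jaw": 4},
    {"x": 0,"y": 0,"z": 0,"turn": 0,"jaw": 4},
  ],
)

```text
t: 10.2
tool_pos: [0.4494, 0.3651, 0.0077]
tool_rot: [-1.568, -0.083, 0.08]
contact_force: [0.1, -0.2, 5.8]
opening: 0.0473
```

```bash
python3 st.py .6545 .0888 .08 -.108
```

```text
t 10.2 pos [44.94 36.51  0.77] jaw ang 96.0 down [ 0.002  0.001 -1.   ] F [ 0.1 -0.2  5.8] open 4.73
go cm [ 20.51 -27.63   7.23] turn -12.14
```

>>> play_rows(
  moves=[
    {"x": 0,"y": 0,"z": 0.5,"turn": 0,"jaw": 4},
    {"x": 0,"y": 0,"z": 1,"turn": 0,"jaw": 4},
    {"x": 0,"y": 0,"z": 2,"turn": 0,"jaw": 4},
    {"x": 0,"y": 0,"z": 2,"turn": 0,"jaw": 4},
    {"x": 0.5,"y": -0.8,"z": 1.5,"turn": 0,"jaw": 4},
    {"x": 1.5,"y": -2,"z": 1,"turn": -1,"jaw": 4},
    {"x": 2,"y": -2.6,"z": 0.5,"turn": -1.2,"jaw": 4},
    {"x": 2,"y": -2.6,"z": 0,"turn": -1.2,"jaw": 4},
  ],
)

```text
t: 10.87
tool_pos: [0.5094, 0.2844, 0.0936]
tool_rot: [-1.57, -0.038, 0.034]
contact_force: [-0.6, -0.1, -1.1]
opening: 0.0471
```

>>> play_rows(
  moves=[
    {"x": 2,"y": -2.6,"z": 0,"turn": -1.2,"jaw": 4},
    {"x": 2,"y": -2.6,"z": 0,"turn": -1.2,"jaw": 4},
    {"x": 2,"y": -2.6,"z": 0,"turn": -1.2,"jaw": 4},
    {"x": 2,"y": -2.6,"z": 0,"turn": -1.2,"jaw": 4},
    {"x": 2,"y": -2.6,"z": 0,"turn": -1.2,"jaw": 4},
    {"x": 2,"y": -2.6,"z": 0,"turn": -1.2,"jaw": 4},
    {"x": 1.8,"y": -2.6,"z": 0,"turn": -1,"jaw": 4},
    {"x": 0.8,"y": -1.4,"z": 0,"turn": -0.5,"jaw": 4},
  ],
)

```text
t: 11.53
tool_pos: [0.6559, 0.0855, 0.0916]
tool_rot: [-1.57, 0.086, -0.087]
contact_force: [-0.3, 0.3, -1.6]
opening: 0.0474
```

```bash
python3 st.py .6557 .0886 .0115 -.108
```

```text
t 11.53 pos [65.59  8.55  9.16] jaw ang 83.7 down [ 0.001 -0.001 -1.   ] F [-0.3  0.3 -1.6] open 4.74
go cm [-0.02  0.31 -8.01] turn 0.12
```

>>> play_rows(
  moves=[
    {"x": 0,"y": 0.3,"z": -1,"turn": 0,"jaw": 4},
    {"x": 0,"y": 0,"z": -2,"turn": 0,"jaw": 4},
    {"x": 0,"y": 0,"z": -2,"turn": 0,"jaw": 4},
    {"x": 0,"y": 0,"z": -1.4,"turn": 0,"jaw": 4},
    {"x": 0,"y": 0,"z": -0.8,"turn": 0,"jaw": 4},
    {"x": 0,"y": 0,"z": -0.4,"turn": 0,"jaw": 4},
    {"x": 0,"y": 0,"z": -0.1,"turn": 0,"jaw": 4},
    {"x": 0,"y": 0,"z": 0,"turn": 0,"jaw": 4},
  ],
)

```text
t: 12.2
tool_pos: [0.6547, 0.0919, 0.0148]
tool_rot: [-1.569, 0.083, -0.084]
contact_force: [0.2, -0.0, -1.5]
opening: 0.0477
```

>>> play_rows(
  moves=[
    {"x": 0,"y": 0,"z": -0.1,"turn": 0,"jaw": 4},
    {"x": 0,"y": 0,"z": 0,"turn": 0,"jaw": 4},
  ],
)

```text
t: 12.37
tool_pos: [0.6553, 0.0916, 0.0145]
tool_rot: [-1.569, 0.083, -0.086]
contact_force: [0.3, -0.5, -2.1]
opening: 0.0469
```

>>> play_rows(
  moves=[
    {"x": 0,"y": 0,"z": -0.1,"turn": 0,"jaw": 4},
    {"x": 0,"y": 0,"z": 0,"turn": 0,"jaw": 4},
  ],
)

```text
t: 12.53
tool_pos: [0.6548, 0.0915, 0.0128]
tool_rot: [-1.569, 0.084, -0.085]
contact_force: [-1.0, -0.4, -1.2]
opening: 0.047
```

>>> play_rows(
  moves=[
    {"x": 0,"y": -0.25,"z": 0,"turn": -0.3,"jaw": 4},
    {"x": 0,"y": 0,"z": -0.05,"turn": 0,"jaw": 4},
    {"x": 0,"y": 0,"z": 0,"turn": 0,"jaw": 4},
  ],
)

```text
t: 12.78
tool_pos: [0.6545, 0.0887, 0.0118]
tool_rot: [-1.569, 0.089, -0.089]
contact_force: [-1.0, -0.4, -0.8]
opening: 0.0474
```

>>> play_rows(
  moves=[
    {"x": 0,"y": 0,"z": -0.05,"turn": 0,"jaw": 4},
    {"x": 0,"y": 0,"z": 0,"turn": 0,"jaw": 4},
  ],
)

```text
t: 12.95
tool_pos: [0.6545, 0.0888, 0.0118]
tool_rot: [-1.569, 0.088, -0.088]
contact_force: [-3.2, -1.4, 1.3]
opening: 0.0471
```

Contact. Release with a small opening (the handheld is next to it).

>>> play_rows(
  moves=[
    {"x": 0,"y": 0,"z": -0.03,"turn": 0,"jaw": 4.8},
    {"x": 0,"y": 0,"z": 0,"turn": 0,"jaw": 5.1},
    {"x": 0,"y": 0,"z": 0,"turn": 0,"jaw": 5.5},
    {"x": 0,"y": 0,"z": 0,"turn": 0,"jaw": 6},
    {"x": 0,"y": 0,"z": 0,"turn": 0,"jaw": 6},
    {"x": 0,"y": 0,"z": 1,"turn": 0,"jaw": 6},
    {"x": 0,"y": 0,"z": 2,"turn": 0,"jaw": 6},
    {"x": 0,"y": 0,"z": 3.5,"turn": 0,"jaw": 7},
  ],
)

```text
t: 13.62
tool_pos: [0.6511, 0.0889, 0.0725]
tool_rot: [-1.57, 0.095, -0.082]
contact_force: [-1.2, 0.4, 0.2]
opening: 0.0693
```

```bash
python3 st.py .429 .2066 .08 .1
```

```text
t 13.62 pos [65.11  8.89  7.25] jaw ang 83.6 down [-0.009 -0.    -1.   ] F [-1.2  0.4  0.2] open 6.93
go cm [-22.21  11.77   0.75] turn 12.18
```

>>> play_rows(
  moves=[
    {"x": -1,"y": 0.5,"z": 1,"turn": 0.5,"jaw": 8},
    {"x": -2.5,"y": 1.3,"z": 0.5,"turn": 1.3,"jaw": 8},
    {"x": -2.5,"y": 1.3,"z": 0,"turn": 1.3,"jaw": 8},
    {"x": -2.5,"y": 1.3,"z": 0,"turn": 1.3,"jaw": 8},
    {"x": -2.5,"y": 1.3,"z": 0,"turn": 1.3,"jaw": 8},
    {"x": -2.5,"y": 1.3,"z": 0,"turn": 1.3,"jaw": 8},
    {"x": -2.5,"y": 1.3,"z": 0,"turn": 1.3,"jaw": 8},
    {"x": -2.5,"y": 1.3,"z": 0,"turn": 1.3,"jaw": 8},
  ],
)

```text
t: 14.28
tool_pos: [0.4684, 0.1855, 0.0918]
tool_rot: [-1.57, -0.045, 0.043]
contact_force: [0.2, -0.2, -0.1]
opening: 0.08
```

>>> play_rows(
  moves=[
    {"x": -2.5,"y": 1.3,"z": 0,"turn": 1.3,"jaw": 8},
    {"x": -1.5,"y": 0.8,"z": 0,"turn": 1.3,"jaw": 8},
    {"x": -0.4,"y": 0,"z": 0,"turn": 0.3,"jaw": 8},
    {"x": 0,"y": 0,"z": 0,"turn": 0,"jaw": 8},
  ],
)

```text
t: 14.62
tool_pos: [0.4249, 0.2063, 0.0916]
tool_rot: [-1.569, -0.085, 0.083]
contact_force: [0.2, -0.7, 0.5]
opening: 0.0798
```

```bash
python3 st.py .424 .206 .01 .105; python3 chk.py paddle_key .429 .2066 .1 0;  python3 chk.py fist_mic .6445 .0898 -.1 .004; python3 look.py top t4 220 120 340 210
```

```text
t 14.62 pos [42.49 20.63  9.16] jaw ang 96.1 down [ 0.001  0.    -1.   ] F [ 0.2 -0.7  0.5] open 7.98
go cm [-0.09 -0.03 -8.16] turn -0.12
scene 0.81 [0.4298 0.2072 0.0804] 0.111
top 0.53 [0.5257 0.1866 0.1333] 1.0
scene 0.71 [ 0.6436  0.0908 -0.0768] 0.137
top 0.64 [ 0.6416  0.0901 -0.1028] 0.116
```

View pics/t4.png

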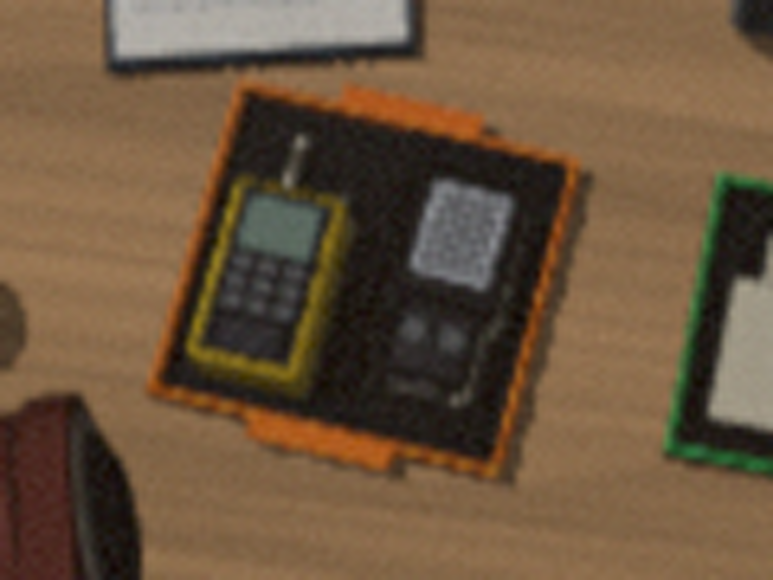

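>>> play_rows(
  moves=[
    {"x": 0,"y": 0,"z": -1,"turn": -0.3,"jaw": 8},
    {"x": 0,"y": 0,"z": -2,"turn": -0.3,"jaw": 8},
    {"x": 0,"y": 0,"z": -2,"turn": 0,"jaw": 8},
    {"x": 0,"y": 0,"z": -1.5,"turn": 0,"jaw": 8},
    {"x": 0,"y": 0,"z": -1,"turn": 0,"jaw": 8},
    {"x": 0,"y": 0,"z": -0.6,"turn": 0,"jaw": 8},
    {"x": 0,"y": 0,"z": 0,"turn": 0,"jaw": 6},
    {"x": 0,"y": 0,"z": 0,"turn": 0,"jaw": 3.8},
  ],
  squeeze=70,
)

```text
t: 15.73
tool_pos: [0.4256, 0.206, 0.0101]
tool_rot: [-1.57, -0.075, 0.075]
contact_force: [0.4, 0.2, 0.2]
opening: 0.0576
```

>>> play_rows(
  moves=[
    {"x": 0,"y": 0,"z": 0,"turn": 0,"jaw": 3.6},
    {"x": 0,"y": 0,"z": 0,"turn": 0,"jaw": 3.6},
    {"x": 0,"y": 0,"z": 0,"turn": 0,"jaw": 3.6},
    {"x": 0,"y": 0,"z": 0,"turn": 0,"jaw": 3.6},
    {"x": 0,"y": 0,"z": 0,"turn": 0,"jaw": 3.6},
  ],
)

```text
t: 16.15
tool_pos: [0.4266, 0.2064, 0.0113]
tool_rot: [-1.569, -0.077, 0.073]
contact_force: [-0.4, 0.3, 5.3]
opening: 0.0428
```

```bash
python3 st.py .6452 -.0615 .09 -.06
```

```text
t 16.15 pos [42.66 20.64  1.13] jaw ang 95.5 down [ 0.003  0.001 -1.   ] F [-0.4  0.3  5.3] open 4.28
go cm [ 21.86 -26.79   7.87] turn -8.89
```

>>> play_rows(
  moves=[
    {"x": 0,"y": 0,"z": 0.5,"turn": 0,"jaw": 3.6},
    {"x": 0,"y": 0,"z": 1,"turn": 0,"jaw": 3.6},
    {"x": 0,"y": 0,"z": 2,"turn": 0,"jaw": 3.6},
    {"x": 0,"y": 0,"z": 2,"turn": 0,"jaw": 3.6},
    {"x": 0.5,"y": -0.8,"z": 1.5,"turn": 0,"jaw": 3.6},
    {"x": 1.5,"y": -2,"z": 1,"turn": -0.5,"jaw": 3.6},
    {"x": 2,"y": -2.5,"z": 0.5,"turn": -0.9,"jaw": 3.6},
    {"x": 2.1,"y": -2.5,"z": 0,"turn": -0.9,"jaw": 3.6},
  ],
)

```text
t: 16.82
tool_pos: [0.4869, 0.1274, 0.0965]
tool_rot: [-1.57, -0.045, 0.043]
contact_force: [1.0, -0.6, -4.0]
opening: 0.0433
```

>>> play_rows(
  moves=[
    {"x": 2.1,"y": -2.5,"z": 0,"turn": -0.9,"jaw": 3.6},
    {"x": 2.1,"y": -2.5,"z": 0,"turn": -0.9,"jaw": 3.6},
    {"x": 2.1,"y": -2.5,"z": 0,"turn": -0.9,"jaw": 3.6},
    {"x": 2.1,"y": -2.5,"z": 0,"turn": -0.9,"jaw": 3.6},
    {"x": 2.1,"y": -2.5,"z": 0,"turn": -0.9,"jaw": 3.6},
    {"x": 2.1,"y": -2.5,"z": 0,"turn": -0.9,"jaw": 3.6},
    {"x": 2,"y": -2.3,"z": 0,"turn": -0.7,"jaw": 3.6},
    {"x": 1,"y": -1.2,"z": 0,"turn": -0.5,"jaw": 3.6},
  ],
)

```text
t: 17.48
tool_pos: [0.6433, -0.0599, 0.0946]
tool_rot: [-1.571, 0.05, -0.049]
contact_force: [-1.0, 1.5, -3.5]
opening: 0.0433
```

>>> play_rows(
  moves=[
    {"x": 0.3,"y": -0.4,"z": 0,"turn": 0,"jaw": 3.6},
    {"x": 0,"y": 0,"z": 0,"turn": 0,"jaw": 3.6},
  ],
)

```text
t: 17.65
tool_pos: [0.645, -0.0619, 0.0943]
tool_rot: [-1.57, 0.05, -0.047]
contact_force: [0.1, 0.6, -3.4]
opening: 0.0434
```

```bash
python3 st.py .6473 -.0616 .0148 -.06
```

```text
t 17.65 pos [64.5  -6.19  9.43] jaw ang 86.5 down [-0.002  0.    -1.   ] F [ 0.1  0.6 -3.4] open 4.34
go cm [ 0.23  0.03 -7.95] turn 0.08
```

>>> play_rows(
  moves=[
    {"x": 0.2,"y": 0,"z": -1,"turn": 0,"jaw": 3.6},
    {"x": 0,"y": 0,"z": -2,"turn": 0,"jaw": 3.6},
    {"x": 0,"y": 0,"z": -2,"turn": 0,"jaw": 3.6},
    {"x": 0,"y": 0,"z": -1.4,"turn": 0,"jaw": 3.6},
    {"x": 0,"y": 0,"z": -0.8,"turn": 0,"jaw": 3.6},
    {"x": 0,"y": 0,"z": -0.4,"turn": 0,"jaw": 3.6},
    {"x": 0,"y": 0,"z": -0.1,"turn": 0,"jaw": 3.6},
    {"x": 0,"y": 0,"z": 0,"turn": 0,"jaw": 3.6},
  ],
)

```text
t: 18.32
tool_pos: [0.6478, -0.0608, 0.0185]
tool_rot: [-1.57, 0.046, -0.048]
contact_force: [0.4, 0.0, -4.9]
opening: 0.0431
```

>>> play_rows(
  moves=[
    {"x": 0,"y": 0,"z": -0.1,"turn": 0,"jaw": 3.6},
    {"x": 0,"y": 0,"z": 0,"turn": 0,"jaw": 3.6},
  ],
)

```text
t: 18.48
tool_pos: [0.6483, -0.0612, 0.0183]
tool_rot: [-1.571, 0.046, -0.049]
contact_force: [-0.8, 0.5, -4.5]
opening: 0.0429
```

>>> play_rows(
  moves=[
    {"x": 0,"y": 0,"z": -0.1,"turn": 0,"jaw": 3.6},
    {"x": 0,"y": 0,"z": 0,"turn": 0,"jaw": 3.6},
  ],
)

```text
t: 18.65
tool_pos: [0.6477, -0.0611, 0.0165]
tool_rot: [-1.57, 0.047, -0.048]
contact_force: [-0.8, 0.7, -3.2]
opening: 0.043
```

>>> play_rows(
  moves=[
    {"x": 0,"y": 0,"z": -0.1,"turn": 0,"jaw": 3.6},
    {"x": 0,"y": 0,"z": 0,"turn": 0,"jaw": 3.6},
  ],
)

```text
t: 18.82
tool_pos: [0.6478, -0.0611, 0.0154]
tool_rot: [-1.57, 0.047, -0.048]
contact_force: [-0.0, 0.8, -2.6]
opening: 0.0434
```

>>> play_rows(
  moves=[
    {"x": 0,"y": 0,"z": -0.05,"turn": 0,"jaw": 3.6},
    {"x": 0,"y": 0,"z": 0,"turn": 0,"jaw": 3.6},
  ],
)

```text
t: 18.98
tool_pos: [0.6478, -0.0611, 0.0154]
tool_rot: [-1.57, 0.047, -0.048]
contact_force: [-2.1, -1.1, 1.9]
opening: 0.0432
```

>>> play_rows(
  moves=[
    {"x": 0,"y": 0,"z": -0.05,"turn": 0,"jaw": 4.4},
    {"x": 0,"y": 0,"z": 0,"turn": 0,"jaw": 4.7},
    {"x": 0,"y": 0,"z": 0,"turn": 0,"jaw": 5.2},
    {"x": 0,"y": 0,"z": 0,"turn": 0,"jaw": 5.8},
    {"x": 0,"y": 0,"z": 0,"turn": 0,"jaw": 5.8},
    {"x": 0,"y": 0,"z": 1,"turn": 0,"jaw": 5.8},
    {"x": 0,"y": 0,"z": 2,"turn": 0,"jaw": 5.8},
    {"x": 0,"y": 0,"z": 3.5,"turn": 0,"jaw": 7},
  ],
)

```text
t: 19.65
tool_pos: [0.6442, -0.0603, 0.0756]
tool_rot: [-1.569, 0.054, -0.041]
contact_force: [-0.5, 0.3, -1.1]
opening: 0.0687
```

```bash
python3 st.py .4246 -.2127 .1 .16;
```

```text
t 19.65 pos [64.42 -6.03  7.56] jaw ang 86.6 down [-0.008  0.002 -1.   ] F [-0.5  0.3 -1.1] open 6.87
go cm [-21.96 -15.24   2.44] turn 12.61
```

>>> play_rows(
  moves=[
    {"x": -1,"y": -0.7,"z": 1.5,"turn": 0.6,"jaw": 8.3},
    {"x": -2.3,"y": -1.6,"z": 1,"turn": 1.3,"jaw": 8.3},
    {"x": -2.5,"y": -1.7,"z": 0,"turn": 1.4,"jaw": 8.3},
    {"x": -2.5,"y": -1.7,"z": 0,"turn": 1.4,"jaw": 8.3},
    {"x": -2.5,"y": -1.7,"z": 0,"turn": 1.4,"jaw": 8.3},
    {"x": -2.5,"y": -1.7,"z": 0,"turn": 1.4,"jaw": 8.3},
    {"x": -2.5,"y": -1.7,"z": 0,"turn": 1.4,"jaw": 8.3},
    {"x": -2.5,"y": -1.7,"z": 0,"turn": 1.4,"jaw": 8.3},
  ],
)

```text
t: 20.32
tool_pos: [0.4634, -0.1867, 0.1049]
tool_rot: [-1.569, -0.096, 0.094]
contact_force: [0.4, -0.5, -0.1]
opening: 0.0831
```

>>> play_rows(
  moves=[
    {"x": -2.2,"y": -1.6,"z": 0,"turn": 1.4,"jaw": 8.3},
    {"x": -1,"y": -0.8,"z": 0,"turn": 0.6,"jaw": 8.3},
    {"x": -0.2,"y": -0.2,"z": 0,"turn": 0.2,"jaw": 8.3},
    {"x": 0,"y": 0,"z": 0,"turn": 0,"jaw": 8.3},
  ],
)

```text
t: 20.65
tool_pos: [0.4304, -0.2126, 0.1048]
tool_rot: [-1.568, -0.124, 0.122]
contact_force: [-0.5, -0.5, 0.6]
opening: 0.0829
```

```bash
python3 st.py .4246 -.2127 .01 .16; python3 chk.py tuner .4246 -.2127 .16 0;  python3 chk.py paddle_key .650 -.0618 -.06 .004; python3 look.py top t5 310 130 430 220;python3 look.py scene s5 190 110 330 250
```

```text
t 20.65 pos [ 43.04 -21.26  10.48] jaw ang 99.0 down [ 0.001 -0.001 -1.   ] F [-0.5 -0.5  0.6] open 8.29
go cm [-0.58 -0.01 -9.48] turn 0.21
scene 0.7 [ 0.4232 -0.2129  0.2044] 0.097
top 0.45 [ 0.5068 -0.1305 -2.6733] 1.0
scene 0.6 [ 0.6528 -0.0612 -0.0404] 0.136
top 0.72 [ 0.6529 -0.0606 -0.0759] 0.238
```

View pics/t5.png

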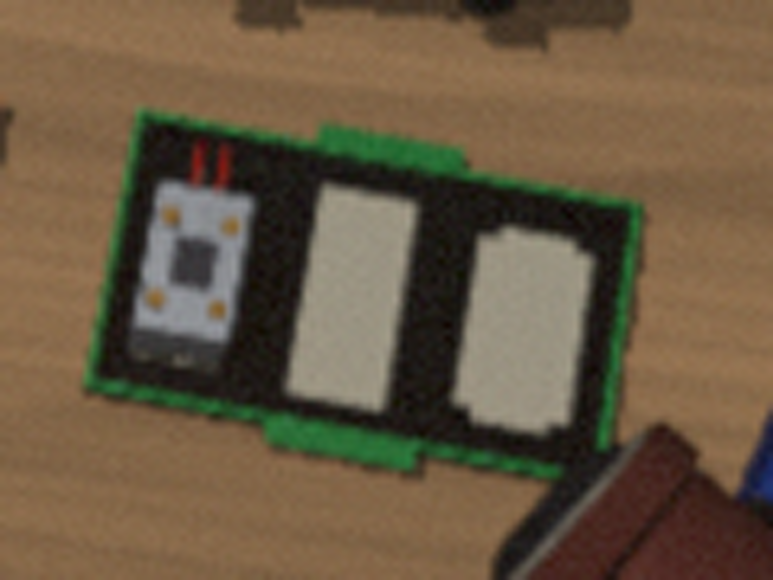

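View pics/s5.png

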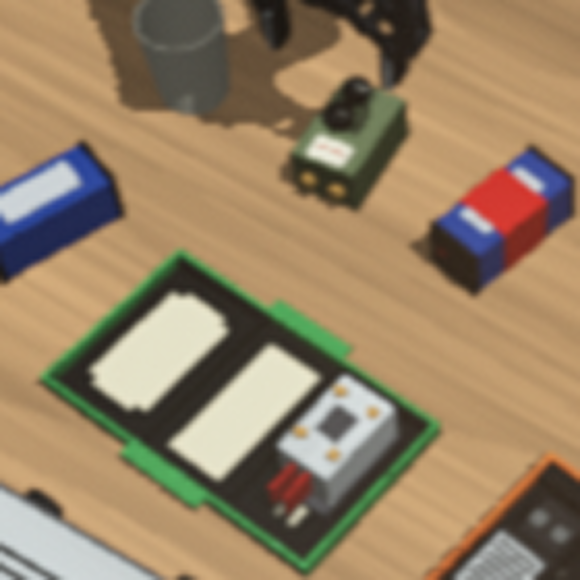

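>>> play_rows(
  moves=[
    {"x": -0.5,"y": 0,"z": -1.5,"turn": 0.7,"jaw": 8.4},
    {"x": 0,"y": 0,"z": -2,"turn": 0,"jaw": 8.4},
    {"x": 0,"y": 0,"z": -2,"turn": 0,"jaw": 8.4},
    {"x": 0,"y": 0,"z": -2,"turn": 0,"jaw": 8.4},
    {"x": 0,"y": 0,"z": -1.3,"turn": 0,"jaw": 8.4},
    {"x": 0,"y": 0,"z": -0.6,"turn": 0,"jaw": 8.4},
    {"x": 0,"y": 0,"z": 0,"turn": 0,"jaw": 6.5},
    {"x": 0,"y": 0,"z": 0,"turn": 0,"jaw": 4.6},
  ],
  squeeze=60,
)

```text
t: 21.82
tool_pos: [0.4257, -0.2121, 0.0103]
tool_rot: [-1.567, -0.134, 0.134]
contact_force: [-0.5, 0.1, 0.0]
opening: 0.0623
```

>>> play_rows(
  moves=[
    {"x": 0,"y": 0,"z": 0,"turn": 0,"jaw": 4.6},
    {"x": 0,"y": 0,"z": 0,"turn": 0,"jaw": 4.6},
    {"x": 0,"y": 0,"z": 0,"turn": 0,"jaw": 4.6},
    {"x": 0,"y": 0,"z": 0,"turn": 0,"jaw": 4.6},
    {"x": 0,"y": 0,"z": 0,"turn": 0,"jaw": 4.6},
  ],
)

```text
t: 22.23
tool_pos: [0.4265, -0.2128, 0.0114]
tool_rot: [-1.568, -0.135, 0.132]
contact_force: [0.3, 0.2, 6.0]
opening: 0.0531
```

```bash
python3 st.py .642 -.220 .09 -.06
```

```text
t 22.23 pos [ 42.65 -21.28   1.14] jaw ang 99.8 down [ 0.002 -0.002 -1.   ] F [0.3 0.2 6. ] open 5.31
go cm [21.55 -0.72  7.86] turn -13.2
```

>>> play_rows(
  moves=[
    {"x": 0,"y": 0,"z": 0.5,"turn": 0,"jaw": 4.6},
    {"x": 0,"y": 0,"z": 1,"turn": 0,"jaw": 4.6},
    {"x": 0,"y": 0,"z": 2,"turn": 0,"jaw": 4.6},
    {"x": 0,"y": 0,"z": 2,"turn": 0,"jaw": 4.6},
    {"x": 0.5,"y": 0,"z": 1.5,"turn": -0.6,"jaw": 4.6},
    {"x": 1.5,"y": -0.1,"z": 1,"turn": -1,"jaw": 4.6},
    {"x": 2,"y": -0.1,"z": 0,"turn": -1.3,"jaw": 4.6},
    {"x": 2.3,"y": -0.1,"z": 0,"turn": -1.3,"jaw": 4.6},
  ],
)

```text
t: 22.9
tool_pos: [0.4886, -0.2149, 0.0909]
tool_rot: [-1.57, -0.075, 0.075]
contact_force: [0.0, -0.6, -3.2]
opening: 0.053
```

>>> play_rows(
  moves=[
    {"x": 2.3,"y": -0.1,"z": 0,"turn": -1.3,"jaw": 4.6},
    {"x": 2.3,"y": -0.1,"z": 0,"turn": -1.3,"jaw": 4.6},
    {"x": 2.3,"y": -0.1,"z": 0,"turn": -1.3,"jaw": 4.6},
    {"x": 2.3,"y": -0.1,"z": 0,"turn": -1.3,"jaw": 4.6},
    {"x": 2.3,"y": 0,"z": 0,"turn": -1.3,"jaw": 4.6},
    {"x": 2.2,"y": 0,"z": 0,"turn": -1.3,"jaw": 4.6},
    {"x": 1.2,"y": 0,"z": 0,"turn": -1,"jaw": 4.6},
    {"x": 0.4,"y": 0,"z": 0,"turn": -0.2,"jaw": 4.6},
  ],
)

```text
t: 23.57
tool_pos: [0.6424, -0.2185, 0.0896]
tool_rot: [-1.57, 0.047, -0.046]
contact_force: [-0.4, 0.0, -3.1]
opening: 0.053
```

>>> play_rows(
  moves=[
    {"x": 0,"y": 0,"z": 0,"turn": 0,"jaw": 4.6},
  ],
)

```text
t: 23.65
tool_pos: [0.6413, -0.2185, 0.0894]
tool_rot: [-1.57, 0.048, -0.045]
contact_force: [-0.9, -0.3, -2.6]
opening: 0.0528
```

```bash
python3 st.py .6428 -.220 .0152 -.06
```

```text
t 23.65 pos [ 64.13 -21.85   8.94] jaw ang 86.6 down [-0.002  0.001 -1.   ] F [-0.9 -0.3 -2.6] open 5.28
go cm [ 0.15 -0.15 -7.42] turn -0.05
```

>>> play_rows(
  moves=[
    {"x": 0.1,"y": -0.1,"z": -1,"turn": 0,"jaw": 4.6},
    {"x": 0,"y": 0,"z": -2,"turn": 0,"jaw": 4.6},
    {"x": 0,"y": 0,"z": -1.8,"turn": 0,"jaw": 4.6},
    {"x": 0,"y": 0,"z": -1.2,"turn": 0,"jaw": 4.6},
    {"x": 0,"y": 0,"z": -0.7,"turn": 0,"jaw": 4.6},
    {"x": 0,"y": 0,"z": -0.4,"turn": 0,"jaw": 4.6},
    {"x": 0,"y": 0,"z": -0.1,"turn": 0,"jaw": 4.6},
    {"x": 0,"y": 0,"z": 0,"turn": 0,"jaw": 4.6},
  ],
)

```text
t: 24.32
tool_pos: [0.6426, -0.2202, 0.0185]
tool_rot: [-1.571, 0.047, -0.048]
contact_force: [0.5, 0.0, -3.0]
opening: 0.0536
```

>>> play_rows(
  moves=[
    {"x": 0,"y": 0,"z": -0.1,"turn": 0,"jaw": 4.6},
    {"x": 0,"y": 0,"z": 0,"turn": 0,"jaw": 4.6},
  ],
)

```text
t: 24.48
tool_pos: [0.6432, -0.2204, 0.0182]
tool_rot: [-1.571, 0.046, -0.049]
contact_force: [-0.4, 0.1, -2.9]
opening: 0.0531
```

>>> play_rows(
  moves=[
    {"x": 0,"y": 0,"z": -0.1,"turn": 0,"jaw": 4.6},
    {"x": 0,"y": 0,"z": 0,"turn": 0,"jaw": 4.6},
  ],
)

```text
t: 24.65
tool_pos: [0.6427, -0.2201, 0.0165]
tool_rot: [-1.571, 0.047, -0.048]
contact_force: [-0.2, 0.4, -3.2]
opening: 0.0531
```

>>> play_rows(
  moves=[
    {"x": 0,"y": 0,"z": -0.1,"turn": 0,"jaw": 4.6},
    {"x": 0,"y": 0,"z": 0,"turn": 0,"jaw": 4.6},
  ],
)

```text
t: 24.82
tool_pos: [0.6428, -0.2201, 0.0155]
tool_rot: [-1.571, 0.047, -0.048]
contact_force: [-0.5, -0.4, -1.6]
opening: 0.0534
```

>>> play_rows(
  moves=[
    {"x": 0,"y": 0,"z": -0.05,"turn": 0,"jaw": 4.6},
    {"x": 0,"y": 0,"z": 0,"turn": 0,"jaw": 4.6},
  ],
)

```text
t: 24.98
tool_pos: [0.6428, -0.2201, 0.0155]
tool_rot: [-1.571, 0.047, -0.048]
contact_force: [-2.7, 0.4, 2.9]
opening: 0.0533
```

Contact; release.

>>> play_rows(
  moves=[
    {"x": 0,"y": 0,"z": -0.03,"turn": 0,"jaw": 5.4},
    {"x": 0,"y": 0,"z": 0,"turn": 0,"jaw": 5.7},
    {"x": 0,"y": 0,"z": 0,"turn": 0,"jaw": 6.2},
    {"x": 0,"y": 0,"z": 0,"turn": 0,"jaw": 6.8},
    {"x": 0,"y": 0,"z": 0,"turn": 0,"jaw": 7},
    {"x": 0,"y": 0,"z": 1,"turn": 0,"jaw": 7},
    {"x": 0,"y": 0,"z": 2,"turn": 0,"jaw": 7},
    {"x": 0,"y": 0,"z": 3.5,"turn": 0,"jaw": 7},
  ],
)

```text
t: 25.65
tool_pos: [0.6394, -0.2187, 0.0755]
tool_rot: [-1.567, 0.054, -0.041]
contact_force: [0.3, -0.3, -0.3]
opening: 0.0697
```

```bash
python3 st.py .6035 -.3583 .1 -.335;
```

```text
t 25.65 pos [ 63.94 -21.87   7.55] jaw ang 86.6 down [-0.008  0.004 -1.   ] F [ 0.3 -0.3 -0.3] open 6.97
go cm [ -3.59 -13.96   2.45] turn -15.75
```

>>> play_rows(
  moves=[
    {"x": 0,"y": -0.3,"z": 2,"turn": -1,"jaw": 8},
    {"x": -0.5,"y": -1.5,"z": 1,"turn": -2,"jaw": 8},
    {"x": -0.6,"y": -2.4,"z": 0,"turn": -2.4,"jaw": 8},
    {"x": -0.6,"y": -2.5,"z": 0,"turn": -2.5,"jaw": 8},
    {"x": -0.6,"y": -2.5,"z": 0,"turn": -2.5,"jaw": 8},
    {"x": -0.6,"y": -2.5,"z": 0,"turn": -2.5,"jaw": 8},
    {"x": -0.6,"y": -1.7,"z": 0,"turn": -2.3,"jaw": 8},
    {"x": -0.4,"y": -0.5,"z": 0,"turn": -0.6,"jaw": 8},
  ],
)

```text
t: 26.32
tool_pos: [0.6018, -0.3622, 0.1088]
tool_rot: [-1.555, 0.268, -0.267]
contact_force: [0.4, -0.1, 0.6]
opening: 0.08
```

>>> play_rows(
  moves=[
    {"x": 0,"y": 0,"z": 0,"turn": 0,"jaw": 8},
    {"x": 0,"y": 0,"z": 0,"turn": 0,"jaw": 8},
  ],
)

```text
t: 26.48
tool_pos: [0.6031, -0.3586, 0.1088]
tool_rot: [-1.554, 0.264, -0.263]
contact_force: [0.7, 0.4, 0.6]
opening: 0.08
```

```bash
python3 st.py .6035 -.3583 .01 -.335; python3 chk.py tuner .6404 -.2202 -.06 0.004;  python3 chk.py charged_pack .6035 -.358 -.33 0
```

```text
t 26.48 pos [ 60.31 -35.86  10.88] jaw ang 70.7 down [-0.     0.001 -1.   ] F [0.7 0.4 0.6] open 8.0
go cm [ 0.04  0.03 -9.88] turn 0.06
scene 0.69 [ 0.6419 -0.2196 -0.0845] 0.084
top 0.84 [ 0.6412 -0.219  -0.0385] 0.078
scene 0.89 [ 0.6001 -0.3597 -0.3804] 0.157
```

>>> play_rows(
  moves=[
    {"x": 0,"y": 0,"z": -2,"turn": 0,"jaw": 8},
    {"x": 0,"y": 0,"z": -2,"turn": 0,"jaw": 8},
    {"x": 0,"y": 0,"z": -2,"turn": 0,"jaw": 8},
    {"x": 0,"y": 0,"z": -1.9,"turn": 0,"jaw": 8},
    {"x": 0,"y": 0,"z": -1.3,"turn": 0,"jaw": 8},
    {"x": 0,"y": 0,"z": -0.6,"turn": 0,"jaw": 8},
    {"x": 0,"y": 0,"z": 0,"turn": 0,"jaw": 6.5},
    {"x": 0,"y": 0,"z": 0,"turn": 0,"jaw": 3.8},
  ],
  squeeze=75,
)

```text
t: 27.55
tool_pos: [0.6038, -0.3592, 0.0117]
tool_rot: [-1.555, 0.263, -0.264]
contact_force: [0.6, 0.1, 0.3]
opening: 0.0579
```

>>> play_rows(
  moves=[
    {"x": 0,"y": 0,"z": 0,"turn": 0,"jaw": 3.8},
    {"x": 0,"y": 0,"z": 0,"turn": 0,"jaw": 3.8},
    {"x": 0,"y": 0,"z": 0,"turn": 0,"jaw": 3.8},
    {"x": 0,"y": 0,"z": 0,"turn": 0,"jaw": 3.8},
    {"x": 0,"y": 0,"z": 0,"turn": 0,"jaw": 3.8},
  ],
)

```text
t: 27.97
tool_pos: [0.6047, -0.3596, 0.0132]
tool_rot: [-1.556, 0.261, -0.266]
contact_force: [1.4, 0.4, 5.8]
opening: 0.0454
```

```bash
python3 st.py .6456 -.1385 .11 -.06
```

```text
t 27.97 pos [ 60.47 -35.96   1.32] jaw ang 70.8 down [ 0.003 -0.001 -1.   ] F [1.4 0.4 5.8] open 4.54
go cm [ 4.09 22.11  9.68] turn 15.81
```

>>> play_rows(
  moves=[
    {"x": 0,"y": 0,"z": 0.5,"turn": 0,"jaw": 3.8},
    {"x": 0,"y": 0,"z": 1,"turn": 0,"jaw": 3.8},
    {"x": 0,"y": 0,"z": 2,"turn": 0,"jaw": 3.8},
    {"x": 0,"y": 0,"z": 2.2,"turn": 0,"jaw": 3.8},
    {"x": 0,"y": 0,"z": 2.2,"turn": 0,"jaw": 3.8},
    {"x": 0,"y": 0.5,"z": 2,"turn": 0.8,"jaw": 3.8},
    {"x": 0.3,"y": 1.6,"z": 0.8,"turn": 1.2,"jaw": 3.8},
    {"x": 0.4,"y": 2.2,"z": 0,"turn": 1.6,"jaw": 3.8},
  ],
)

```text
t: 28.63
tool_pos: [0.611, -0.3172, 0.1209]
tool_rot: [-1.562, 0.212, -0.218]
contact_force: [1.3, -0.6, -5.6]
opening: 0.0448
```

>>> play_rows(
  moves=[
    {"x": 0.5,"y": 2.5,"z": 0,"turn": 1.8,"jaw": 3.8},
    {"x": 0.5,"y": 2.5,"z": 0,"turn": 1.8,"jaw": 3.8},
    {"x": 0.5,"y": 2.5,"z": 0,"turn": 1.8,"jaw": 3.8},
    {"x": 0.5,"y": 2.5,"z": 0,"turn": 1.8,"jaw": 3.8},
    {"x": 0.5,"y": 2.5,"z": 0,"turn": 1.8,"jaw": 3.8},
    {"x": 0.5,"y": 2.5,"z": 0,"turn": 1.7,"jaw": 3.8},
    {"x": 0.4,"y": 1.9,"z": 0,"turn": 1.5,"jaw": 3.8},
    {"x": 0,"y": 0.9,"z": 0,"turn": 0,"jaw": 3.8},
  ],
)

```text
t: 29.3
tool_pos: [0.6434, -0.1341, 0.1162]
tool_rot: [-1.568, 0.047, -0.042]
contact_force: [-0.6, -0.2, -6.2]
opening: 0.0451
```

>>> play_rows(
  moves=[
    {"x": 0,"y": 0,"z": 0,"turn": 0,"jaw": 3.8},
    {"x": 0,"y": 0,"z": 0,"turn": 0,"jaw": 3.8},
  ],
)

```text
t: 29.47
tool_pos: [0.6435, -0.1376, 0.1171]
tool_rot: [-1.571, 0.048, -0.045]
contact_force: [-0.1, -0.4, -6.6]
opening: 0.0453
```

```bash
python3 st.py .6466 -.139 .017 -.06; python3 look.py scene s6 190 120 330 250
```

```text
t 29.47 pos [ 64.35 -13.76  11.71] jaw ang 86.6 down [-0.002 -0.    -1.   ] F [-0.1 -0.4 -6.6] open 4.53
go cm [  0.31  -0.14 -10.01] turn -0.03
```

View pics/s6.png

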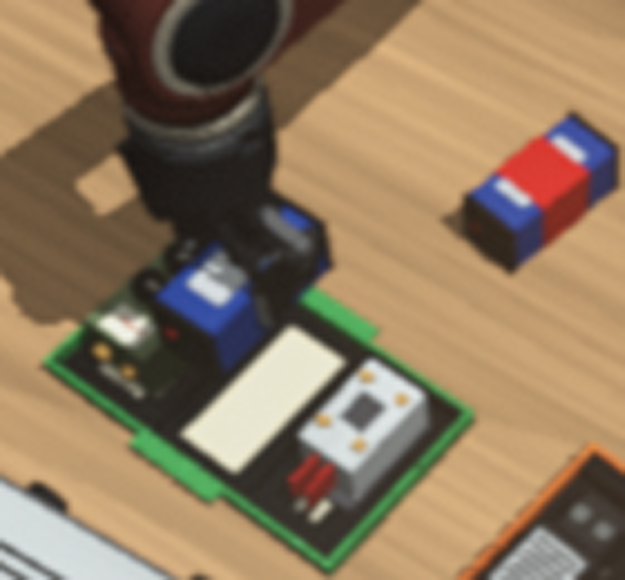

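>>> play_rows(
  moves=[
    {"x": 0.2,"y": -0.1,"z": -1,"turn": 0,"jaw": 3.8},
    {"x": 0,"y": 0,"z": -2,"turn": 0,"jaw": 3.8},
    {"x": 0,"y": 0,"z": -2.5,"turn": 0,"jaw": 3.8},
    {"x": 0,"y": 0,"z": -1.5,"turn": 0,"jaw": 3.8},
    {"x": 0,"y": 0,"z": -1,"turn": 0,"jaw": 3.8},
    {"x": 0,"y": 0,"z": -0.6,"turn": 0,"jaw": 3.8},
    {"x": 0,"y": 0,"z": -0.4,"turn": 0,"jaw": 3.8},
    {"x": 0,"y": 0,"z": 0,"turn": 0,"jaw": 3.8},
  ],
)

```text
t: 30.18
tool_pos: [0.6464, -0.1393, 0.0279]
tool_rot: [-1.57, 0.048, -0.047]
contact_force: [-0.2, 0.5, -6.2]
opening: 0.0447
```

>>> play_rows(
  moves=[
    {"x": 0,"y": 0,"z": -0.4,"turn": 0,"jaw": 3.8},
    {"x": 0,"y": 0,"z": 0,"turn": 0,"jaw": 3.8},
  ],
)

```text
t: 30.35
tool_pos: [0.6471, -0.1392, 0.0249]
tool_rot: [-1.571, 0.046, -0.048]
contact_force: [0.5, 0.2, -7.4]
opening: 0.0452
```

>>> play_rows(
  moves=[
    {"x": 0,"y": 0,"z": -0.2,"turn": 0,"jaw": 3.8},
    {"x": 0,"y": 0,"z": 0,"turn": 0,"jaw": 3.8},
  ],
)

```text
t: 30.52
tool_pos: [0.6467, -0.139, 0.0226]
tool_rot: [-1.571, 0.047, -0.048]
contact_force: [0.1, -0.0, -7.1]
opening: 0.045
```

>>> play_rows(
  moves=[
    {"x": 0,"y": 0,"z": -0.3,"turn": 0,"jaw": 3.8},
    {"x": 0,"y": 0,"z": 0,"turn": 0,"jaw": 3.8},
  ],
)

```text
t: 30.68
tool_pos: [0.6462, -0.1389, 0.0189]
tool_rot: [-1.57, 0.047, -0.047]
contact_force: [-0.8, -0.8, -6.3]
opening: 0.0449
```

>>> play_rows(
  moves=[
    {"x": 0,"y": 0,"z": -0.1,"turn": 0,"jaw": 3.8},
    {"x": 0,"y": 0,"z": 0,"turn": 0,"jaw": 3.8},
  ],
)

```text
t: 30.85
tool_pos: [0.6463, -0.1389, 0.018]
tool_rot: [-1.57, 0.047, -0.047]
contact_force: [-0.4, 0.0, -6.6]
opening: 0.0452
```

>>> play_rows(
  moves=[
    {"x": 0,"y": 0,"z": -0.05,"turn": 0,"jaw": 3.8},
    {"x": 0,"y": 0,"z": 0,"turn": 0,"jaw": 3.8},
  ],
)

```text
t: 31.02
tool_pos: [0.6464, -0.139, 0.0177]
tool_rot: [-1.57, 0.047, -0.047]
contact_force: [-0.2, 0.2, -6.8]
opening: 0.0449
```

>>> play_rows(
  moves=[
    {"x": 0,"y": 0,"z": -0.06,"turn": 0,"jaw": 3.8},
    {"x": 0,"y": 0,"z": 0,"turn": 0,"jaw": 3.8},
  ],
)

```text
t: 31.18
tool_pos: [0.6466, -0.139, 0.0174]
tool_rot: [-1.57, 0.047, -0.048]
contact_force: [0.7, 0.4, -5.9]
opening: 0.0444
```

>>> play_rows(
  moves=[
    {"x": 0,"y": 0,"z": -0.06,"turn": 0,"jaw": 3.8},
    {"x": 0,"y": 0,"z": 0,"turn": 0,"jaw": 3.8},
  ],
)

```text
t: 31.35
tool_pos: [0.6466, -0.1391, 0.0173]
tool_rot: [-1.57, 0.047, -0.047]
contact_force: [-3.8, 0.8, -0.9]
opening: 0.0449
```

>>> play_rows(
  moves=[
    {"x": 0,"y": 0,"z": -0.04,"turn": 0,"jaw": 3.8},
    {"x": 0,"y": 0,"z": 0,"turn": 0,"jaw": 3.8},
  ],
)

```text
t: 31.52
tool_pos: [0.6466, -0.1391, 0.0173]
tool_rot: [-1.57, 0.047, -0.047]
contact_force: [-4.8, 0.9, 2.9]
opening: 0.0453
```

>>> play_rows(
  moves=[
    {"x": 0,"y": 0,"z": 0,"turn": 0,"jaw": 4.6},
    {"x": 0,"y": 0,"z": 0,"turn": 0,"jaw": 4.9},
    {"x": 0,"y": 0,"z": 0,"turn": 0,"jaw": 5.3},
    {"x": 0,"y": 0,"z": 0,"turn": 0,"jaw": 5.8},
    {"x": 0,"y": 0,"z": 0,"turn": 0,"jaw": 5.8},
    {"x": 0,"y": 0,"z": 1,"turn": 0,"jaw": 5.8},
    {"x": 0,"y": 0,"z": 2,"turn": 0,"jaw": 5.8},
    {"x": 0,"y": 0,"z": 3.5,"turn": 0,"jaw": 5.8},
  ],
)

```text
t: 32.18
tool_pos: [0.6434, -0.138, 0.0777]
tool_rot: [-1.568, 0.053, -0.041]
contact_force: [-0.1, -0.7, -0.4]
opening: 0.0579
```

>>> play_rows(
  moves=[
    {"x": -1,"y": 0,"z": 3,"turn": 0,"jaw": 5.8},
    {"x": -2,"y": 0,"z": 3,"turn": 0,"jaw": 5.8},
    {"x": -2,"y": 0,"z": 3,"turn": 0,"jaw": 5.8},
    {"x": -3,"y": 0,"z": 2,"turn": 0,"jaw": 5.8},
    {"x": -3,"y": 0,"z": 1,"turn": 0,"jaw": 5.8},
    {"x": -3,"y": 0,"z": 0,"turn": 0,"jaw": 5.8},
    {"x": -3,"y": 0,"z": 0,"turn": 0,"jaw": 5.8},
    {"x": -2,"y": 0,"z": 0,"turn": 0,"jaw": 5.8},
  ],
)

```text
t: 32.85
tool_pos: [0.4547, -0.1389, 0.2022]
tool_rot: [-1.571, 0.046, -0.048]
contact_force: [0.5, -0.3, -0.3]
opening: 0.0576
```

>>> play_rows(
  moves=[
    {"x": -1,"y": 0,"z": 0,"turn": 0,"jaw": 5.8},
    {"x": 0,"y": 0,"z": 0,"turn": 0,"jaw": 5.8},
    {"x": 0,"y": 0,"z": 0,"turn": 0,"jaw": 5.8},
  ],
)

```text
t: 33.1
tool_pos: [0.4467, -0.1392, 0.2021]
tool_rot: [-1.571, 0.046, -0.049]
contact_force: [-0.4, 0.1, 0.8]
opening: 0.0581
```

```bash
python3 st.py .6466 -.139 .017 -.06; python3 look.py scene s7 180 110 460 310;python3 look.py top t7 160 120 460 270; python3 chk.py handheld .653 .172 -.1 .004;python3 chk.py fist_mic .6445 .0898 -.1 .004;python3 chk.py paddle_key .650 -.0618 -.06 .004;python3 chk.py tuner .6404 -.2202 -.06 0.004;  python3 chk.py charged_pack .6456 -.1385 -.06 .004; python3 chk.py flat_pack .422 -.076 -.17 0
```

```text
t 33.1 pos [ 44.67 -13.92  20.21] jaw ang 86.5 down [ 0.002 -0.001 -1.   ] F [-0.4  0.1  0.8] open 5.81
go cm [ 19.99   0.02 -18.51] turn 0.03
scene 0.7 [ 0.6516  0.1723 -0.1136] 0.084
top 0.84 [ 0.6526  0.1725 -0.1084] 0.096
scene 0.73 [ 0.6438  0.0913 -0.049 ] 0.21
top 0.97 [ 0.6441  0.091  -0.0917] 0.11
scene 0.97 [ 0.6525 -0.0604 -0.0286] 0.094
top 0.94 [ 0.652  -0.0608 -0.0289] 0.162
scene 0.65 [ 0.6409 -0.2201 -0.0825] 0.064
top 0.53 [ 0.6756 -0.223  -0.1085] 0.998
scene 0.95 [ 0.6441 -0.1391 -0.0139] 0.143
top 0.67 [ 0.6475 -0.136  -0.1159] 0.481
scene 0.86 [ 0.4209 -0.0773 -0.1983] 0.069
top 0.48 [ 0.3151 -0.0265  0.2238] 1.0
```

View pics/s7.png

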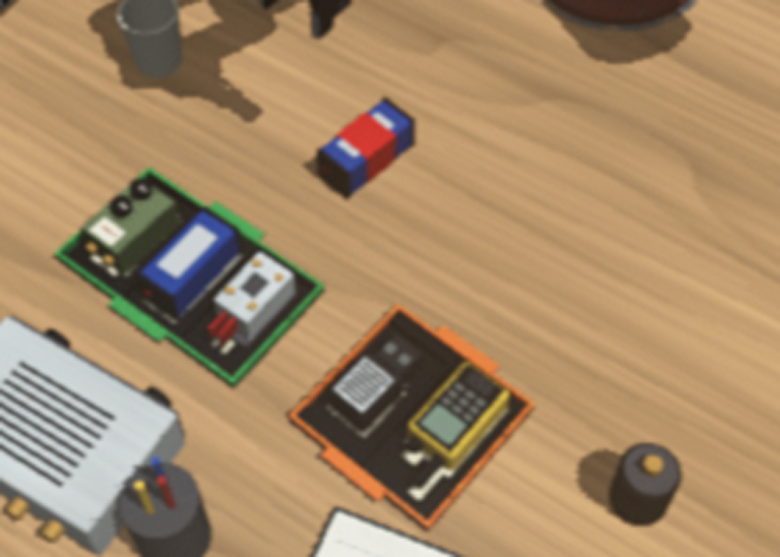

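View pics/t7.png

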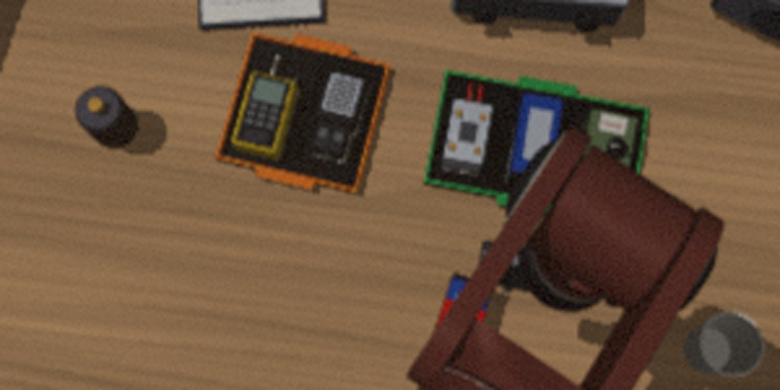

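All five are lying flat in their own recesses. The flat pack, dummy load and cup have not moved, and the arm is clear.

```bash
python3 -c "
from station import finish_job; print(finish_job())"
```

```text
the job is handed in; nothing more can be done
None
```

All five things are in their recesses, and I handed the job in at about 34 s of the 128 s allowed. I placed them in the order you listed: handheld radio and hand microphone in the orange tray, then paddle key, tuner and charged pack in the green. Each was lowered until the force reading showed contact before the jaws opened.

**Placed things:** the last fits put every one within about 3 mm of its recess centre and roughly in line with it; each recess has 14 mm spare all round. The closing pictures show all five lying flat.

**Left alone:** the red-taped flat pack fits within about 1 mm of where it started. The dummy load and the cup look undisturbed in the pictures, though I did not measure them again.

**Checks that disagreed:**
- In the last top picture the arm partly hid the tuner, the charged pack and the flat pack, so those three top fits were no use. I relied on the scene camera for them. The tuner had also fitted well from the top camera just after it was placed.
- The turn estimates from the two cameras differ by up to about 0.1 rad, most of it from blurred edges.
- The pack weighed about 6.6 N in the gripper against the 5.4 N its listed mass gives.

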